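Index the tube rotator and load the blue-capped tube

TASK

Turn the tube rotator's wheel on its axle until the cradle with the blue forks is straight up at the top and let it stand still there. Then take the blue-capped tube from its rest and lay it gently into that blue cradle, lying level across both forks, and let go. Leave the orange-capped tube and the jar where they are.

Things in the scene. Friction and masses are not known exactly. Their poses are not given: they have to be found in the camera images.
- rotator: Grey bench stand of the tube rotator, fixed to the bench: base plate 170 (x) x 200 (y) x 14 mm, two upright posts 36 (x) x 12 (y) mm centred at y = +-72 mm, reaching up to 133 mm, that carry the axle. Origin: centre of its underside on the bench; z up, y along the axle, x across it.
- axle (a point): Centre of the wheel on the axle, 115 mm above the bench; axes as the stand's, not turning with the wheel. The wheel: two white discs of 61 mm radius, 8 mm thick, centred at y = +-34 mm (60 mm free between them) on a hub of 22 mm radius; four cradles at 90 degree steps on their rims, and four steel grip bars midway between the cradles.
- wheel (a joint): Wheel angle about its axle, rad: 0 when the blue cradle is straight up, growing as the wheel's top moves to the stand's +x. Turns either way without stops (may pass +-pi; 6.28 is straight up again) and stays where it is left: drag about 0.15 N m, 2 N at the grip bars.
- blue_cradle (a point): Cradle to load, the only one with blue forks (others grey; a blue stripe on the hub lies under it), at the wheel's underside at the start. A pair of V forks (90 degree, open outwards, prongs 24 mm long, 8 mm wide) on the discs at y = +-34 mm. The point is the centre of a tube lying in it, 82 mm from the axle centre (fork tips at 79 mm); z points outwards from the axle, y along it; turns with the wheel.
- blue_tube_center (a point): Centre of the bare body of the blue-capped tube (about 60 g): rigid pale cylinder 28 mm thick, 112 mm long, lying along its y; blue cap, 34 mm thick, 20 mm long, on its +y end. Either end may go to either side. Starts level on a white rest (base 60 x 100 x 8 mm, V forks 8 mm wide at +-34 mm along the tube, clear between), centre 45 mm above the bench.
- grip_bar (a point): Middle of one of the four alike steel grip bars, the one 45 degrees from the blue cradle towards greater joint angle (the others at 135, 225, 315). Straight bars 12 mm in diameter, 68 mm long, parallel to the axle, 78 mm from its centre, between the discs. A bar can be pinched or pushed from above; a pinched bar pivots easily in the fingers.
- blue_tube: The blue-capped tube as a body; origin and axes as blue_tube_center.
- orange_tube: The same kind of tube with an orange cap, lying on another such rest; leave it alone. Origin at the centre of its bare body, its length along y.
- jar: Closed amber glass jar with a white lid, 64 mm in diameter, 85 mm high, standing on the bench; leave it alone. Origin: centre of its underside.
- bucket: Blue open bucket with a grey rim, 200 mm across, 170 mm high, standing still on the bench to the robot's left, not to be used. Origin: centre of its underside.
Not all that is in view belongs to the job. What is shaped like the blue_tube but green or red is not meant.

How it is judged:
On the way, in this order (a step that is already met when the one before it is completed fails the run):
1. the blue cradle stands straight up at the top (within 7 degrees), the wheel at rest, the blue-capped tube not yet in it (angle between blue_cradle's own z axis and vertical below 0.12 rad and velocity of joint wheel between -0.1 and 0.1 rad/s and distance between blue_tube_center and blue_cradle above 0.05 m), for 0.3 s.
2. the blue-capped tube lies level in the blue cradle, released (angle between blue_cradle's own z axis and vertical below 0.12 rad and velocity of joint wheel between -0.1 and 0.1 rad/s and distance between blue_tube_center and blue_cradle below 0.015 m and angle between the y axis of blue_tube_center and the y axis of blue_cradle, either way round below 0.1 rad and contact force between blue_tube and the fingers below 0.05 N and linear speed of blue_tube below 0.03 m/s), for 0.2 s.
At the end, for the whole second after the job is handed in: Blue cradle within 0.12 rad (7 degrees) of straight up, wheel at rest; the blue-capped tube lies in it, released and at rest, its centre within 15 mm of the cradle centre and its axis within 0.10 rad of the axle direction; the orange-capped tube and jar moved less than 20 mm (all of step 2 and distance of each of orange_tube, jar from where it was at the start of the episode below 0.02 m); the robot touches nothing.
It fails at once if the blue-capped tube is dropped: it falls free by more than about 13 mm (contact force between blue_tube and the fingers below 0.05 N and linear speed of blue_tube above 0.5 m/s).
It fails at once if the orange-capped tube is moved by more than 20 mm (distance of orange_tube from where it was at the start of the episode above 0.02 m).
It fails at once if the jar is moved by more than 20 mm (distance of jar from where it was at the start of the episode above 0.02 m).
It fails at once if the blue-capped tube is rammed onto the rotator (over 30 N) (contact force between blue_tube and rotator above 30 N).
It also fails if it takes over 64 s, if anything falls off the work surface, if the arm or the gripper's body presses on something with over 40 N, if the wrist force passes 120 N, or if a joint passes its speed limit or range.

ROBOT

A 6-joint arm with a two-finger parallel gripper is mounted at the origin on the work surface. World frame = base frame: x ahead of the robot, y to its left, z up, the work surface at z = 0. Lengths are in m, angles in rad, forces in N, time in s.
With the tool pointing down it reaches from about 0.275 to 0.85 m from the base axis. Payload 5.2 kg.
Tool frame: the origin (TCP) lies midway between the tips of the shut fingers; the grasp point (between the pads) lies 19 mm behind it; y points along the fingers, z is the direction in which the jaws open and shut, and the axes are right-handed (so a half turn about y gives the same grasp; the last joint's range is limited). The gripper opens to 85 mm and grips with 20 to 120 N. Pads are 22 mm wide; open, the fingers measure 114 mm over their backs; the gripper's body (76 mm by 85 mm) begins 54 mm behind the grasp point. The pads swing forward as they close: fully open they stand 13 mm farther back than shut.
Start: joints at [-1.429, 0.259, 1.535, -0, 1.348, -0.203], TCP at [0.186, -0.518, 0.231] pointing down, gripper open.
Joint ranges: [-3.14, 3.14], [-0.91, 2.08], [0.19, 2.58], [-1.22, 4.36], [0.22, 2.71], [-3.12, 3.12]. Speed limits (rad/s): [2.57, 2.57, 3.14, 3.14, 3.14, 3.14].

INTERFACE

Orientations are given as [roll, pitch, yaw] about the fixed x, y, z axes, in that order (R = Rz(yaw) Ry(pitch) Rx(roll)).
In Python, from workcell import manip gives the robot as it stands. The module is installed in compiled form; this text tells all that it offers.
- The arm moves only by the tool carry_out, never from a script. Its argument "moves" is text: rows parted by semicolons, each of 4 numbers parted by spaces: the shift along the tool's x, y, z in units of 25 mm (1.0 is 25 mm), then the turn about the tool's y in units of 5 degrees (1.0 is 5 degrees). A call has 1 to 12 rows; each row is the pose to reach, as a shift and turn from the pose commanded when the call began, along the tool's axes at that moment; what a row does not reach only later rows make up. A row lasts 1/12 s, in which the tool goes at most 41.7 mm and 7.16 degrees, less where a joint would pass 70% of its speed; a pose out of reach is approached as far as the arm can. A call with a gripper value outside its range is refused whole. "claw" is the closure, from -1 (fully open) to 1 (shut), so that 0 is half open, set as the call begins (left out, the last holds). The fingers move at their own pace and stop on an object; the grip force is fixed at half the most. Time passes only in rows, so rows that repeat a pose let the fingers close. It gives the time, the measured TCP pose, the force and the opening at its end, in the units of the state.
- manip.get_state(): the state, without advancing time (a new reading comes with each control period).
- manip.camera(name): name is "side" or "top"; returns a dict with "color" (384x512x3 uint8, red, green, blue), "range_z" (384x512 float32, m along the optical axis (not along the pixel's ray), 0 where there is no reading), "K" (3x3 intrinsics, pixels), "extrinsics" (4x4, takes a point from world to camera coordinates). Camera axes: x right, y down, z forward; pixel columns grow to the right and rows downward; lengths in m; the calibration is good to about 2 mm. A picture is of the moment at which its call begins.
- manip.finish_job(): hands the job in, once; it reports no verdict.
The state is a dict: "time": time; "q": joint angles; "qvel": joint speeds; "joint_efforts": joint torques, N m; "eef_pos": TCP position; "orientation": TCP orientation; "wrist_force": force on the tool from outside, world axes, zero at the start; "moment": the same for the moment, N m; "grip_width": finger opening in m.
Only numpy, scipy, OpenCV 4.12 (cv2) and the standard library are available. Lean on these libraries where they do the work, as an engineer would, in place of code of your own. Each camera call takes 0.05 s, during which the arm holds its last target.

## Working session

There is one attempt and no reset: what is moved stays moved. The work goes in short steps, Python scripts to look and compute and a tool call to move; the robot and the scene stay as the last step left them, time stands still between calls to the robot, and variables do not carry over. Pictures are saved under pics/ and viewed, and the job is handed in when it is done.

Besides the shell and the picture viewer there is one more tool, called after "Request:" by a JSON object that holds its "op" and its "data". carry_out: Moves the arm, as the interface text tells. Its arguments: {"type":"object","properties":{"moves":{"type":"string"},"claw":{"type":"number"}},"required":["moves"]}

```bash
mkdir -p pics
python3 - <<'E'
from workcell import manip
import cv2, numpy as np
s=manip.get_state()
print({k:np.round(v,3) for k,v in s.items()})
for n in("side","top"):
    c=manip.camera(n)
    np.savez(f"{n}0.npz",**c)
    cv2.imwrite(f"pics/{n}0.png",cv2.resize(c["color"][:,:,::-1],None,fx=1.5,fy=1.5))
    print(n,c["K"],c["extrinsics"],(c["range_z"]>0).mean())
E
```

```text
{'time': np.float64(0.0), 'q': array([-1.429,  0.259,  1.536,  0.   ,  1.348, -0.203]), 'qvel': array([-0.001,  0.   , -0.001, -0.001,  0.001, -0.002]), 'joint_efforts': array([-2.0000e-03, -4.4603e+01, -2.9059e+01, -1.0000e-03,  1.2000e-02,
       -0.0000e+00]), 'eef_pos': array([ 0.186, -0.517,  0.23 ]), 'orientation': array([-1.573,  0.   , -2.797]), 'wrist_force': array([0.845, 0.821, 0.3  ]), 'moment': array([-0.056, -0.032,  0.027]), 'grip_width': np.float64(0.085)}
side [[430.96515725   0.         253.41449882]
 [  0.         430.96515725 185.79287043]
 [  0.           0.           1.        ]] [[-0.91443873 -0.40471998 -0.00188302  0.4511333 ]
 [-0.28745632  0.65275017 -0.70091802  0.19840418]
 [ 0.28490467 -0.6404053  -0.71323935  1.23398623]
 [ 0.          0.          0.          1.        ]] 0.9958699544270834
top [[474.71553234   0.         254.41183125]
 [  0.         474.71553234 189.66771834]
 [  0.           0.           1.        ]] [[ 0.01907756 -0.99979634  0.00658265  0.04250299]
 [-0.98761284 -0.01986986 -0.15564728  0.47593776]
 [ 0.15574638 -0.00353174 -0.98779076  1.48626117]
 [ 0.          0.          0.          1.        ]] 0.9957936604817709
```

View pics/side0.png

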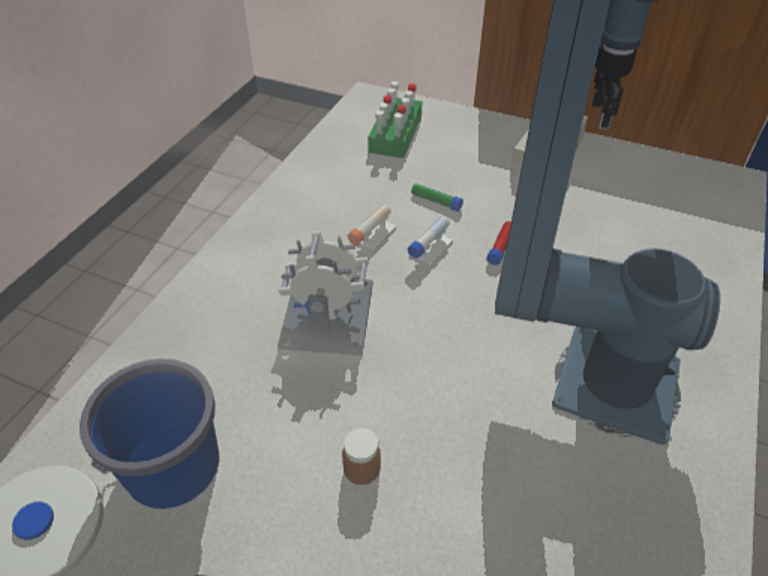

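View pics/top0.png

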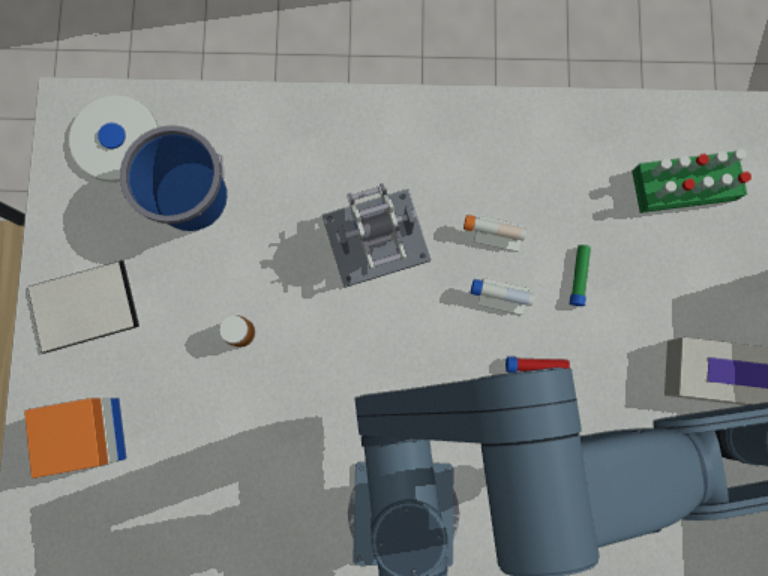

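The view shows four tube-like things in the top picture: the pale tube with a blue cap (500,292), the pale one with an orange cap (495,230), a green one with a blue cap (580,275) and a red one with a blue cap (538,365). Only the pale tube at (500,292) lying on a white rest fits the description. I'll enlarge to confirm it and measure.

```bash
cat > h.py <<'E'
import numpy as np, cv2
def load(n,i=0): return dict(np.load(f"{n}{i}.npz"))
def cloud(c):
    h,w=c["range_z"].shape
    u,v=np.meshgrid(np.arange(w),np.arange(h))
    z=c["range_z"]; K=c["K"]
    P=np.stack([(u-K[0,2])/K[0,0]*z,(v-K[1,2])/K[1,1]*z,z],-1)
    E=c["extrinsics"]
    return (P-E[:3,3])@E[:3,:3]
def proj(c,p):
    E=c["extrinsics"];q=E[:3,:3]@np.asarray(p)+E[:3,3];q=c["K"]@q;return q[:2]/q[2]
def ray(c,u,v,z):
    E=c["extrinsics"];K=c["K"];R=E[:3,:3]
    o=-R.T@E[:3,3]; d=R.T@np.array([(u-K[0,2])/K[0,0],(v-K[1,2])/K[1,1],1])
    return o+d*(z-o[2])/d[2]
def snap(i):
    from workcell import manip
    for n in("side","top"): np.savez(f"{n}{i}.npz",**manip.camera(n))
def crop(n,i,x0,y0,x1,y1,f,out):
    c=load(n,i); cv2.imwrite(out,cv2.resize(c["color"][y0:y1,x0:x1,::-1],None,fx=f,fy=f,interpolation=cv2.INTER_CUBIC))
E
python3 - <<'E'
from h import *
crop("top",0,205,115,365,215,5,"pics/topc.png")
crop("side",0,170,130,330,250,5,"pics/sidec.png")
c=load("top");P=cloud(c);hsv=cv2.cvtColor(c["color"],cv2.COLOR_RGB2HSV)
# bench
print("bench z",np.median(P[250:300,100:200,2]))
for name,(x0,y0,x1,y1) in dict(blue=(305,180,365,215),orange=(300,138,360,170)).items():
    Q=P[y0:y1,x0:x1]; m=Q[...,2]>0.042
    pts=Q[m]; print(name,m.sum(),pts.mean(0),pts.max(0))
    xy=pts[:,:2].astype(np.float32); r=cv2.minAreaRect(xy); b=cv2.boxPoints(r)
    print(r, )
    hh=hsv[y0:y1,x0:x1]; sat=(hh[...,1]>120)&m
    print("cap",sat.sum(),Q[sat].mean(0), "body", Q[m&~sat].mean(0))
# rotator base by height
m=(P[...,2]>0.008)&(P[...,2]<0.022); m[:, :200]=0;m[:,300:]=0;m[:110]=0;m[200:]=0
pts=P[m][:,:2].astype(np.float32);print("base",m.sum(),cv2.minAreaRect(pts))
E
```

```text
bench z 0.0003722020169844467
blue 384 [ 0.45538571 -0.1951916   0.09162013] [0.48920154 0.05720024 1.54191369]
((0.38656121492385864, -0.08211389183998108), (0.10687798261642456, 0.39343106746673584), 31.689590454101562)
cap 65 [ 0.47057668 -0.14782268  0.05928791] body [ 0.45229037 -0.20484357  0.0982082 ]
orange 377 [ 0.58899095 -0.17910732  0.1038625 ] [0.62875876 0.05720024 1.54191369]
((0.456445574760437, -0.05644921958446503), (0.12417192757129669, 0.47702667117118835), 47.949764251708984)
cap 62 [ 0.6036631  -0.12954393  0.08222812] body [ 0.5861031  -0.18886265  0.1081207 ]
base 1898 ((0.5989339351654053, 0.07124270498752594), (0.30114468932151794, 0.3292193114757538), 1.1873563528060913)
```

View pics/topc.png

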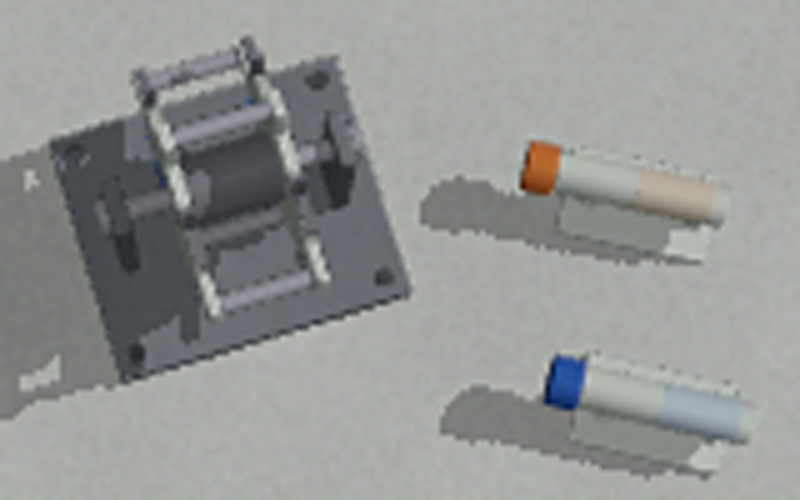

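View pics/sidec.png

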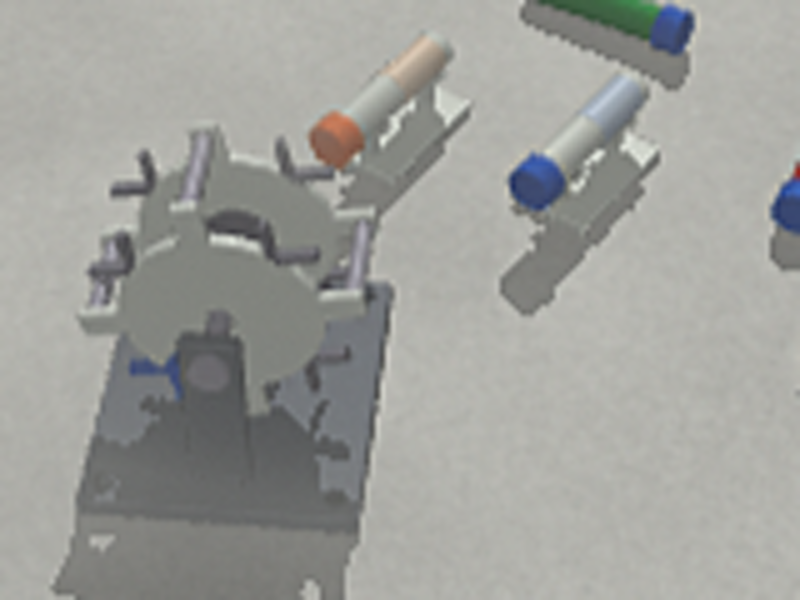

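The crops confirm it: a pale tube with a blue cap and a pale-blue label at top-crop (650,395), on its own white rest. The neighbour at (625,180) has an orange cap. In the side crop the blue fork shows low on the wheel at (160,370), on the +x side. Next I'll measure by casting rays onto known heights.

```bash
cat > m1.py <<'E'
from h import *
c=load("top");hsv=cv2.cvtColor(c["color"],cv2.COLOR_RGB2HSV)
cor=[ray(c,205+u/5-.4,115+v/5-.4,0.014)[:2] for u,v in((50,143),(338,57),(410,295),(122,382))]
cor=np.array(cor);print("base corners",cor.round(4).tolist())
e=[np.linalg.norm(cor[i]-cor[(i+1)%4]) for i in range(4)];print("edges",np.round(e,4),"centre",cor.mean(0))
ax=(cor[0]-cor[1])+(cor[3]-cor[2]);print("axle dir(long)",ax/np.linalg.norm(ax),np.arctan2(ax[1],ax[0]))
P=cloud(c)
for nm,(x0,y0,x1,y1) in dict(blue=(305,180,365,215),orange=(300,138,360,170)).items():
    Q=P[y0:y1,x0:x1]; m=(Q[...,2]>0.04)&(Q[...,2]<0.075)
    hh=hsv[y0:y1,x0:x1]
    cap=(hh[...,1]>130)&(hh[...,2]>60)
    n,l,st,ce=cv2.connectedComponentsWithStats(cap.astype(np.uint8)); k=1+np.argmax(st[1:,4]); cap=l==k
    n,l,st,ce=cv2.connectedComponentsWithStats((m|cap).astype(np.uint8)); k=1+np.argmax(st[1:,4]); tube=l==k
    vv,uu=np.nonzero(tube)
    W=np.array([ray(c,u+x0,v+y0,0.047)[:2] for u,v in zip(uu,vv)],np.float32)
    print(nm,"zmax",np.percentile(Q[tube][:,2],[50,95]),"rect",cv2.minAreaRect(W))
    Wc=np.array([ray(c,u+x0,v+y0,0.05)[:2] for v,u in zip(*np.nonzero(cap))]).mean(0)
    # axis
    body=tube&~cap; vv,uu=np.nonzero(body)
    B=np.array([ray(c,u+x0,v+y0,0.05)[:2] for u,v in zip(uu,vv)],np.float32)
    d=cv2.fitLine(B,cv2.DIST_L2,0,.01,.01).ravel()
    print(" cap",Wc,"body",B.mean(0),"dir",d[:2],"ang",np.arctan2(d[1],d[0]),"len",np.ptp(B@d[:2]),"dist cap-body",np.linalg.norm(Wc-B.mean(0)))
    o=np.zeros((y1-y0,x1-x0,3),np.uint8);o[body]=255;o[cap]=(255,0,0)
    cv2.imwrite(f"pics/m_{nm}.png",cv2.resize(o,None,fx=6,fy=6,interpolation=0))
E
python3 m1.py
```

```text
base corners [[0.6316, 0.1864], [0.6944, -0.0034], [0.5341, -0.0527], [0.4726, 0.1344]]
edges [0.1999 0.1678 0.1969 0.1673] centre [0.58316824 0.06615806]
axle dir(long) [-0.31328717  0.94965844] 1.8894488139610077
blue zmax [0.05735705 0.06414949] rect ((0.46119996905326843, -0.20428723096847534), (0.1335018128156662, 0.03323246166110039), 77.34785461425781)
 cap [ 0.47198335 -0.1489401 ] body [ 0.4594281  -0.21324453] dir [0.22362459 0.97467536] ang 1.3452647 len 0.1332966 dist cap-body 0.06551865283787403
orange zmax [0.05695123 0.06388085] rect ((0.6015755534172058, -0.1888674795627594), (0.13348670303821564, 0.03320823982357979), 77.64498901367188)
 cap [ 0.61150744 -0.13322475] body [ 0.6003057  -0.19819652] dir [0.20757583 0.9782189 ] ang 1.3617002 len 0.1331809 dist cap-body 0.06593033987374716
```

```bash
cat > wheel.py <<'E'
from h import *
import sys
i=sys.argv[1] if len(sys.argv)>1 else 0
C=np.array([0.583,0.066,0.115]); ya=1.8894; ey=np.array([np.cos(ya),np.sin(ya),0]);ex=np.array([ey[1],-ey[0],0])
for n in("top","side"):
    c=load(n,i);P=cloud(c);D=P-C;x=D@ex;y=D@ey;z=D[...,2];r=np.hypot(x,z);a=np.degrees(np.arctan2(x,z))
    hsv=cv2.cvtColor(c["color"],cv2.COLOR_RGB2HSV)
    m=(abs(y)<26)&(r>66)&(r<90)&(z>-60)
    h,_=np.histogram(a[m],np.arange(-180,181,10));print(n,"bars",[(k*10-180,v) for k,v in enumerate(h) if v])
    b=(abs(y)<45)&(r<90)&(hsv[...,0]>100)&(hsv[...,0]<130)&(hsv[...,1]>130)&(hsv[...,2]>50)
    vv,uu=np.nonzero(b);
    for k in zip(uu,vv,x[b].round(3),y[b].round(3),z[b].round(3),r[b].round(3),a[b].round(0)): print(*k)
    if 1:
        for u,v in zip(*np.nonzero(m)[::-1]): pass
    t=(abs(y)<60)&(r<100)&(r>50)
    print("disc y", np.histogram(y[t&(r>50)&(r<62)],np.arange(-.06,.061,.008)))
E
python3 wheel.py 0
```

```text
top bars []
72 82 0.419 0.493 -0.082 0.427 101.0
73 82 0.418 0.49 -0.083 0.427 101.0
74 82 0.415 0.486 -0.077 0.422 101.0
75 82 0.416 0.484 -0.082 0.424 101.0
76 82 0.414 0.48 -0.081 0.422 101.0
70 83 0.415 0.499 -0.078 0.422 101.0
71 83 0.413 0.496 -0.075 0.42 100.0
72 83 0.416 0.495 -0.084 0.425 101.0
73 83 0.415 0.492 -0.084 0.424 101.0
74 83 0.413 0.487 -0.08 0.42 101.0
75 83 0.413 0.485 -0.083 0.421 101.0
76 83 0.41 0.481 -0.078 0.417 101.0
77 83 0.408 0.477 -0.077 0.415 101.0
78 83 0.409 0.475 -0.08 0.416 101.0
68 84 0.418 0.509 -0.087 0.427 102.0
69 84 0.415 0.505 -0.083 0.423 101.0
70 84 0.416 0.502 -0.086 0.425 102.0
71 84 0.414 0.499 -0.084 0.422 101.0
72 84 0.411 0.495 -0.08 0.419 101.0
73 84 0.409 0.491 -0.077 0.416 101.0
74 84 0.408 0.488 -0.078 0.416 101.0
75 84 0.407 0.485 -0.078 0.415 101.0
76 84 0.405 0.481 -0.076 0.412 101.0
77 84 0.406 0.479 -0.079 0.413 101.0
78 84 0.404 0.475 -0.078 0.412 101.0
79 84 0.405 0.473 -0.081 0.413 101.0
80 84 0.405 0.47 -0.084 0.414 102.0
67 85 0.415 0.512 -0.084 0.423 101.0
68 85 0.408 0.506 -0.074 0.415 100.0
69 85 0.413 0.506 -0.086
[... 28231 characters left out ...]
 103.0
25 357 0.373 0.52 -0.087 0.383 103.0
13 358 0.399 0.525 -0.086 0.408 102.0
14 358 0.396 0.525 -0.085 0.405 102.0
15 358 0.391 0.527 -0.08 0.399 102.0
16 358 0.392 0.524 -0.087 0.402 102.0
17 358 0.39 0.524 -0.086 0.399 102.0
18 358 0.387 0.525 -0.085 0.396 102.0
19 358 0.383 0.525 -0.082 0.392 102.0
20 358 0.382 0.524 -0.084 0.391 102.0
21 358 0.382 0.522 -0.089 0.392 103.0
22 358 0.381 0.522 -0.09 0.391 103.0
16 359 0.39 0.527 -0.084 0.399 102.0
17 359 0.39 0.526 -0.088 0.399 103.0
disc y (array([0, 0, 0, 0, 0, 0, 0, 0, 0, 0, 0, 0, 0, 0, 0]), array([-0.06 , -0.052, -0.044, -0.036, -0.028, -0.02 , -0.012, -0.004,
        0.004,  0.012,  0.02 ,  0.028,  0.036,  0.044,  0.052,  0.06 ]))
```

That mixed mm with m and printed far too much. I'll fix the units and print only a summary.

```bash
cat > wheel.py <<'E'
from h import *
import sys
i=sys.argv[1] if len(sys.argv)>1 else 0
C=np.array([0.583,0.066,0.115]); ya=1.8894; ey=np.array([np.cos(ya),np.sin(ya),0]);ex=np.array([ey[1],-ey[0],0])
for n in("top","side"):
    c=load(n,i);P=cloud(c);D=(P-C)*1000;x=D@ex;y=D@ey;z=D[...,2];r=np.hypot(x,z);a=np.degrees(np.arctan2(x,z))
    hsv=cv2.cvtColor(c["color"],cv2.COLOR_RGB2HSV)
    m=(abs(y)<28)&(r>60)&(r<92)&(z>-70)
    k,l,st,ce=cv2.connectedComponentsWithStats(m.astype(np.uint8))
    for j in range(1,k):
        q=l==j
        if q.sum()>8: print(n,"bar blob",q.sum(),"px",ce[j].round(),"x,y,z,r,a",[round(float(np.median(t[q])),1) for t in(x,y,z,r,a)])
    b=(abs(y)<50)&(r<95)&(hsv[...,0]>100)&(hsv[...,0]<130)&(hsv[...,1]>130)&(hsv[...,2]>50)
    k,l,st,ce=cv2.connectedComponentsWithStats(b.astype(np.uint8),connectivity=8)
    for j in range(1,k):
        q=l==j
        if q.sum()>2: print(n,"blue blob",q.sum(),"px",ce[j].round(),"x,y,z,r,a",[round(float(np.median(t[q])),1) for t in(x,y,z,r,a)])
E
python3 wheel.py 0
```

```text
top bar blob 68 px [244. 128.] x,y,z,r,a [77.7, -0.8, -10.2, 78.2, 97.5]
top bar blob 78 px [249. 139.] x,y,z,r,a [15.9, 0.2, 82.0, 83.7, 10.8]
top bar blob 19 px [252. 160.] x,y,z,r,a [-14.2, -0.2, -68.3, 69.5, -168.0]
top bar blob 72 px [258. 173.] x,y,z,r,a [-74.8, -0.0, 20.4, 77.5, -74.8]
side bar blob 65 px [209. 163.] x,y,z,r,a [15.5, -2.4, 81.8, 83.5, 11.0]
side bar blob 60 px [241. 180.] x,y,z,r,a [-74.5, -4.0, 20.0, 77.3, -75.0]
side bar blob 13 px [192. 180.] x,y,z,r,a [79.0, -18.5, -9.0, 79.2, 96.3]
side bar blob 23 px [190. 187.] x,y,z,r,a [77.7, 14.1, -9.7, 78.4, 97.1]
```

Run:
```python
from h import *
C=np.array([0.583,0.066,0.115]); ya=1.8894; ey=np.array([np.cos(ya),np.sin(ya),0]);ex=np.array([ey[1],-ey[0],0])
for n in("side","top"):
  c=load(n)
  for a in(146.5,-123.5,56.5):
    for y in(34,-34):
        for r in (66,78):
            p=C+(ex*np.sin(np.radians(a))*r+np.array([0,0,1])*np.cos(np.radians(a))*r+ey*y)/1000
            print(n,a,y,r,proj(c,p).round(1))
  h=cv2.cvtColor(c["color"],cv2.COLOR_RGB2HSV);b=(h[...,0]>95)&(h[...,0]<135)&(h[...,1]>100)
  b[:, :180]=0;b[:,280:]=0;b[:110]=0;b[230:]=0
  k,l,st,ce=cv2.connectedComponentsWithStats(b.astype(np.uint8),connectivity=8)
  print([(st[j,4],ce[j].round(1)) for j in range(1,k)])
```

```text
side 146.5 34 66 [204.  203.6]
side 146.5 34 78 [202.1 205.7]
side 146.5 -34 66 [207.9 187.5]
side 146.5 -34 78 [206.  189.6]
side -123.5 34 66 [234.  201.6]
side -123.5 34 78 [237.4 203.3]
side -123.5 -34 66 [236.9 185.3]
side -123.5 -34 78 [240.2 187. ]
side 56.5 34 66 [194.9 181.6]
side 56.5 34 78 [191.2 179.7]
side 56.5 -34 66 [199.3 165.5]
side 56.5 -34 78 [195.7 163.6]
[(np.int32(68), array([276.1, 166.1])), (np.int32(8), array([198.1, 203.4])), (np.int32(11), array([204.3, 204.2]))]
top 146.5 34 66 [237.2 147.5]
top 146.5 34 78 [236.7 146.4]
top 146.5 -34 66 [257.5 141.5]
top 146.5 -34 78 [256.8 140.4]
top -123.5 34 66 [245.5 173.2]
top -123.5 34 78 [246.4 176.6]
top -123.5 -34 66 [266.1 167. ]
top -123.5 -34 78 [267.  170.4]
top 56.5 34 66 [234.5 134.4]
top 56.5 34 78 [233.5 130.8]
top 56.5 -34 66 [256. 128.]
top 56.5 -34 78 [255.1 124.3]
[(np.int32(1), array([254., 135.])), (np.int32(1), array([234., 142.])), (np.int32(3), array([236.7, 150. ]))]
```

Bars sit at about 11.5° + 90k, and the blue cradle at +146.5°, which matches the blue blobs at side px (198,203) and (204,204). The wheel has to turn −146.5°, so its top moves toward the robot. I'll cage a bar between the part-closed fingers and drag it over the top twice. First, the move above bar A.

```bash
cat > go.py <<'E'
from h import *
from workcell import manip
C=np.array([0.583,0.066,0.115]); ya=1.8894; ey=np.array([np.cos(ya),np.sin(ya),0]);ex=np.array([ey[1],-ey[0],0])
def units(p,jaw_deg):
    s=manip.get_state();yaw=s["orientation"][2]
    A=np.array([[np.cos(yaw),np.sin(yaw),0],[0,0,-1],[-np.sin(yaw),np.cos(yaw),0]])
    cur=np.degrees(yaw)+90; t=(jaw_deg-cur+90)%180-90
    return np.r_[A@(np.asarray(p)-s["eef_pos"])/0.025,-t/5].round(2)
def bar(a,dz=0,r=0.078): # TCP for bar at angle a deg
    a=np.radians(a); return C+ex*np.sin(a)*r+np.array([0,0,np.cos(a)*r-0.019+dz])
def st():
    s=manip.get_state();print("t",round(float(s["time"]),2),"p",s["eef_pos"].round(4),"rpy",s["orientation"].round(3),"F",s["wrist_force"].round(1),"w",round(float(s["grip_width"]),4))
E
python3 -c "
from go import *
print(bar(11.5,0.08),units(bar(11.5,0.08),18.25))"
```

```text
[0.59776809 0.07087111 0.25243413] [-23.46  -0.88 -16.57 -17.7 ]
```

Request:
{"op": "carry_out", "data": {"moves": "-23.5 -0.9 -16.6 -17.7;-23.5 -0.9 -16.6 -17.7;-23.5 -0.9 -16.6 -17.7;-23.5 -0.9 -16.6 -17.7;-23.5 -0.9 -16.6 -17.7;-23.5 -0.9 -16.6 -17.7;-23.5 -0.9 -16.6 -17.7;-23.5 -0.9 -16.6 -17.7;-23.5 -0.9 -16.6 -17.7;-23.5 -0.9 -16.6 -17.7;-23.5 -0.9 -16.6 -17.7;-23.5 -0.9 -16.6 -17.7", "claw": 0.1}}

```text
time: 1.1
eef_pos: [0.4732, -0.1062, 0.2469]
orientation: [-1.571, 0.0, -1.291]
wrist_force: [0.6, -1.2, 0.7]
grip_width: 0.0383
```

```bash
python3 -c "
from go import *
st();print(units(bar(11.5,0.08),18.25))"
```

```text
t 1.1 p [ 0.4732 -0.1062  0.2469] rpy [-1.571  0.    -1.291] F [ 0.6 -1.2  0.7] w 0.0383
[-5.43 -0.22  6.75 -0.44]
```

Request:
{"op": "carry_out", "data": {"moves": "-5.4 -0.2 6.75 -0.4;-5.4 -0.2 6.75 -0.4;-5.4 -0.2 6.75 -0.4;-5.4 -0.2 6.75 -0.4;-5.4 -0.2 6.75 -0.4;-5.4 -0.2 6.75 -0.4;-5.4 -0.2 6.75 -0.4;-5.4 -0.2 6.75 -0.4"}}

```text
time: 1.77
eef_pos: [0.5979, 0.0674, 0.251]
orientation: [-1.573, 0.0, -1.26]
wrist_force: [-0.5, -1.4, -0.0]
grip_width: 0.0385
```

```bash
python3 -c "
from go import *
st();print(units(bar(11.5,0.08),18.25),units(bar(11.5,0.0),18.25))
snap(1);crop('top',1,195,100,315,200,6,'pics/top1.png')"
```

```text
t 1.77 p [0.5979 0.0674 0.251 ] rpy [-1.573  0.    -1.26 ] F [-0.5 -1.4 -0. ] w 0.0385
[-0.13 -0.06  0.04 -0.09] [-0.13  3.14  0.04 -0.09]
```

View pics/top1.png

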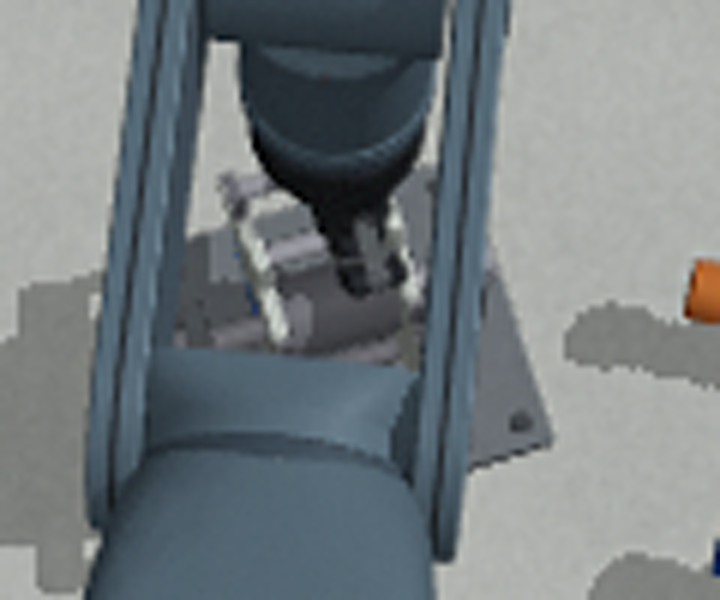

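The fingers hover over bar A (crop px ~360,270) between the two discs (265 and 405). Descending to straddle the bar.

Request:
{"op": "carry_out", "data": {"moves": "-0.1 0.8 0 -0.1;-0.1 1.6 0 -0.1;-0.1 2.4 0 -0.1;-0.1 3.1 0 -0.1;-0.1 3.1 0 -0.1;-0.1 3.1 0 -0.1"}}

```text
time: 2.37
eef_pos: [0.5968, 0.0682, 0.1742]
orientation: [-1.573, 0.001, -1.255]
wrist_force: [-0.4, -0.4, 0.2]
grip_width: 0.0386
```

```bash
python3 -c "
from go import *
st();snap(2);crop('side',2,170,110,290,210,6,'pics/side2.png')
print([units(bar(a),18.25).tolist() for a in range(8,-55,-6)])"
```

```text
t 2.37 p [0.5968 0.0682 0.1742] rpy [-1.573e+00  1.000e-03 -1.255e+00] F [-0.4 -0.4  0.2] w 0.0386
[[-0.09, 0.11, -0.18, -0.03], [-0.09, 0.08, -0.51, -0.03], [-0.09, 0.09, -0.83, -0.03], [-0.09, 0.13, -1.16, -0.03], [-0.09, 0.2, -1.48, -0.03], [-0.08, 0.31, -1.79, -0.03], [-0.08, 0.45, -2.08, -0.03], [-0.08, 0.61, -2.36, -0.03], [-0.08, 0.81, -2.62, -0.03], [-0.08, 1.03, -2.86, -0.03], [-0.08, 1.28, -3.08, -0.03]]
```

View pics/side2.png

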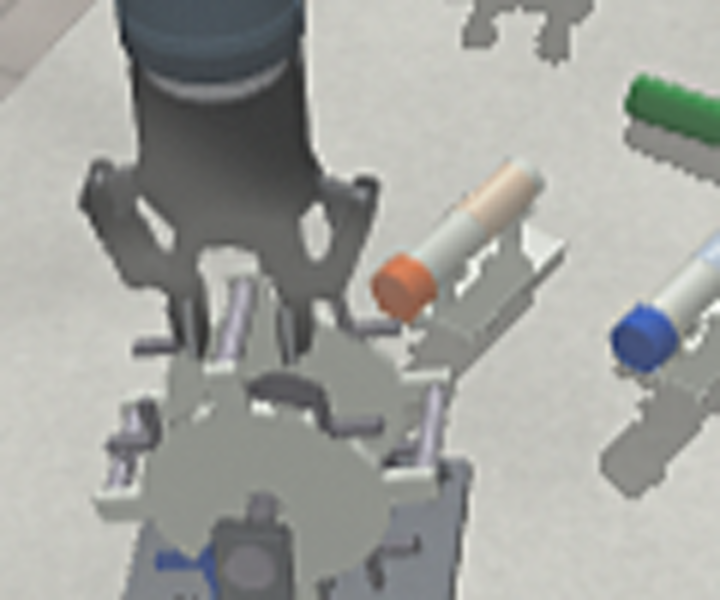

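The fingers straddle bar A cleanly, with the bar at px (235,320) between fingertips at (185,325) and (290,330). I'll close to a loose cage and drag along the arc.

Request:
{"op": "carry_out", "data": {"moves": "0 0 0 0;0 0 0 0;0 0 0 0;0 0 0 0", "claw": 0.62}}

```text
time: 2.8
eef_pos: [0.5981, 0.0698, 0.1751]
orientation: [-1.57, -0.0, -1.253]
wrist_force: [-0.3, 0.2, 0.0]
grip_width: 0.0161
```

Request:
{"op": "carry_out", "data": {"moves": "0 0.1 -0.15 0;0 0.1 -0.35 0;0 0.1 -0.5 0;0 0.1 -0.7 0;0 0.1 -0.85 0;0 0.1 -1 0;0 0.15 -1.15 0;0 0.15 -1.3 0;0 0.2 -1.5 0;0 0.25 -1.65 0;0 0.3 -1.8 0;0 0.3 -1.8 0"}}

```text
time: 3.8
eef_pos: [0.5539, 0.0554, 0.1665]
orientation: [-1.572, 0.0, -1.253]
wrist_force: [0.4, -0.2, -0.2]
grip_width: 0.0164
```

```bash
python3 -c "
from go import *
st();
print([units(bar(a),18.25).tolist() for a in range(-22,-55,-4)])"
```

```text
t 3.8 p [0.5539 0.0554 0.1665] rpy [-1.572  0.    -1.253] F [ 0.4 -0.2 -0.2] w 0.0164
[[-0.04, -0.07, 0.07, -0.01], [-0.04, 0.02, -0.13, -0.01], [-0.04, 0.12, -0.32, -0.01], [-0.04, 0.23, -0.51, -0.01], [-0.04, 0.36, -0.68, -0.01], [-0.04, 0.5, -0.85, -0.01], [-0.04, 0.65, -1.01, -0.01], [-0.04, 0.82, -1.15, -0.01], [-0.04, 0.99, -1.29, -0.01]]
```

Request:
{"op": "carry_out", "data": {"moves": "0 0 -0.15 0;0 0.05 -0.3 0;0 0.1 -0.4 0;0 0.2 -0.5 0;0 0.3 -0.6 0;0 0.35 -0.7 0;0 0.45 -0.8 0;0 0.55 -0.9 0;0 0.65 -1 0;0 0.75 -1.1 0;0 0.9 -1.2 0;0 0.9 -1.2 0"}}

```text
time: 4.8
eef_pos: [0.5256, 0.0461, 0.1436]
orientation: [-1.572, 0.0, -1.253]
wrist_force: [0.6, -0.5, -0.9]
grip_width: 0.0162
```

```bash
python3 -c "
from go import *
st();snap(3);crop('side',3,170,110,290,210,6,'pics/side3.png')"; python3 wheel.py 3
```

```text
t 4.8 p [0.5256 0.0461 0.1436] rpy [-1.572  0.    -1.253] F [ 0.6 -0.5 -0.9] w 0.0162
top bar blob 25 px [250. 170.] x,y,z,r,a [-51.1, 19.3, -56.2, 77.1, -138.4]
side bar blob 67 px [198. 166.] x,y,z,r,a [50.4, -3.5, 65.8, 83.2, 37.3]
side bar blob 158 px [231. 169.] x,y,z,r,a [-48.8, 7.2, 59.3, 82.1, -38.5]
side bar blob 26 px [241. 176.] x,y,z,r,a [-73.2, 9.0, 43.7, 86.6, -59.5]
side bar blob 12 px [233. 201.] x,y,z,r,a [-50.3, 17.7, -55.1, 74.4, -137.9]
side blue blob 7 px [193. 169.] x,y,z,r,a [74.0, -29.3, 25.2, 78.4, 72.1]
side blue blob 13 px [190. 186.] x,y,z,r,a [70.1, 37.1, 21.0, 73.1, 73.4]
side blue blob 7 px [189. 192.] x,y,z,r,a [75.5, 38.7, -3.4, 75.8, 92.5]
side blue blob 8 px [201. 192.] x,y,z,r,a [40.5, 41.1, 2.7, 40.6, 85.9]
```

View pics/side3.png

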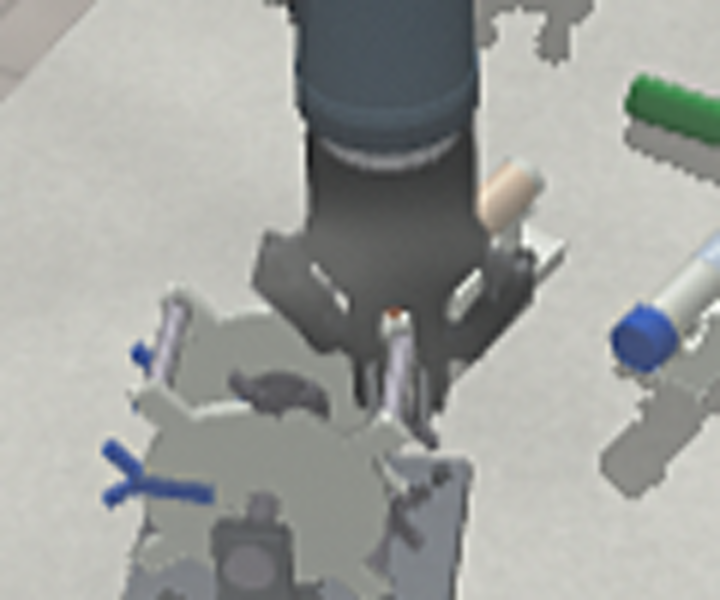

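The blue fork now stands at the right-hand side of the wheel (crop px 125,480, ~85°), and the next bar is at 40° (px 170,340). I'll release, rise, and take that bar.

Request:
{"op": "carry_out", "data": {"moves": "0 0 0 0;0 0 0 0;0 0 0 0;0 -1 0 0;0 -2.2 0 0;0 -3.4 0 0;0 -4.4 0 0;0 -4.4 0 0", "claw": 0.1}}

```text
time: 5.57
eef_pos: [0.5293, 0.0461, 0.2603]
orientation: [-1.562, -0.004, -1.253]
wrist_force: [1.1, -0.2, 0.8]
grip_width: 0.0385
```

```bash
python3 -c "
from go import *
st();snap(4)
print(units(bar(40,0.09),18.25),units(bar(40,0.0),18.25))";python3 wheel.py 4
```

```text
t 5.57 p [0.5293 0.0461 0.2603] rpy [-1.562 -0.004 -1.253] F [ 1.1 -0.2  0.8] w 0.0385
[-0.05  0.39  4.38 -0.01] [-0.05  3.99  4.38 -0.01]
top bar blob 70 px [252. 168.] x,y,z,r,a [-53.3, 11.7, 49.1, 77.2, -51.4]
top blue blob 3 px [241. 145.] x,y,z,r,a [24.3, 23.4, 10.3, 25.4, 67.1]
side bar blob 73 px [199. 165.] x,y,z,r,a [49.2, -6.7, 65.5, 83.0, 37.0]
side bar blob 63 px [236. 171.] x,y,z,r,a [-59.0, -4.6, 54.4, 80.2, -47.1]
side bar blob 12 px [233. 201.] x,y,z,r,a [-50.1, 14.4, -55.7, 74.4, -138.7]
side blue blob 7 px [193. 169.] x,y,z,r,a [74.1, -29.8, 25.2, 78.3, 71.0]
side blue blob 12 px [190. 186.] x,y,z,r,a [70.6, 38.0, 21.9, 73.5, 72.4]
side blue blob 7 px [189. 192.] x,y,z,r,a [75.0, 38.9, -4.1, 75.2, 93.0]
side blue blob 3 px [199. 192.] x,y,z,r,a [45.4, 39.3, 0.4, 45.4, 89.5]
```

Request:
{"op": "carry_out", "data": {"moves": "0 0.4 1.5 0;0 0.4 3 0;0 0.4 4.4 0;0 0.4 4.4 0;0 0.4 4.4 0;0 0.4 4.4 0"}}

```text
time: 6.17
eef_pos: [0.6298, 0.0807, 0.2423]
orientation: [-1.575, 0.001, -1.253]
wrist_force: [-0.2, -0.1, -0.1]
grip_width: 0.0381
```

```bash
python3 -c "
from go import *
st()
print(units(bar(40,0.0),18.25))"
```

```text
t 6.17 p [0.6298 0.0807 0.2423] rpy [-1.575e+00  1.000e-03 -1.253e+00] F [-0.2 -0.1 -0.1] w 0.0381
[-0.03  3.46  0.04 -0.01]
```

Request:
{"op": "carry_out", "data": {"moves": "0 0.9 0 0;0 1.8 0 0;0 2.6 0 0;0 3.4 0 0;0 3.4 0 0;0 3.4 0 0"}}

```text
time: 6.67
eef_pos: [0.6292, 0.0803, 0.1589]
orientation: [-1.574, 0.001, -1.254]
wrist_force: [0.7, -0.4, 0.0]
grip_width: 0.0384
```

```bash
python3 -c "
from go import *
st();snap(5);crop('side',5,170,110,290,210,6,'pics/side5.png')
print(units(bar(40,0.0),18.25))"
```

```text
t 6.67 p [0.6292 0.0803 0.1589] rpy [-1.574e+00  1.000e-03 -1.254e+00] F [ 0.7 -0.4  0. ] w 0.0384
[-0.06  0.22 -0.01 -0.01]
```

View pics/side5.png

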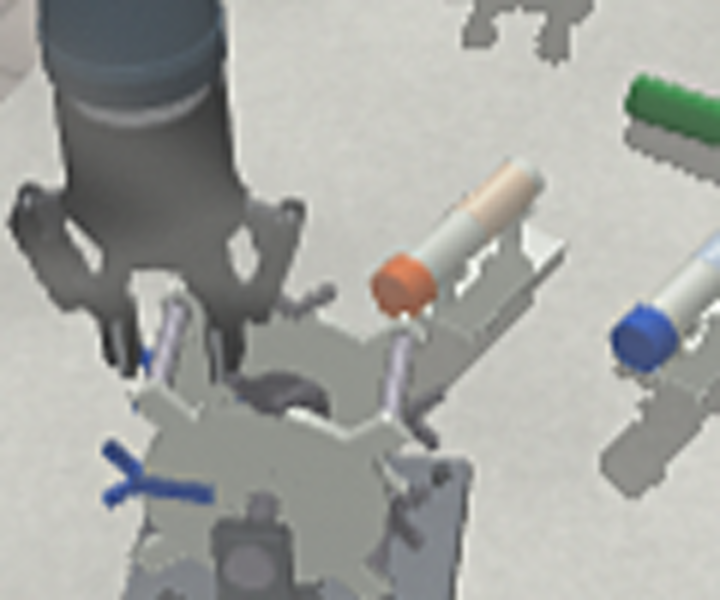

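The fingers straddle the next bar (px 170,335). I'll close the cage and drag from 40° over the top to −45°.

Request:
{"op": "carry_out", "data": {"moves": "0 0 0 0;0 0 0 0;0 0 0 0;0 0 0 0", "claw": 0.62}}

```text
time: 7.1
eef_pos: [0.6313, 0.0807, 0.1602]
orientation: [-1.57, -0.0, -1.253]
wrist_force: [0.2, 0.9, -0.1]
grip_width: 0.0166
```

```bash
python3 -c "
from go import *
st()
print([units(bar(a),18.25).tolist()[1:3] for a in range(36,-8,-4)])"
```

```text
t 7.1 p [0.6313 0.0807 0.1602] rpy [-1.57  -0.    -1.253] F [ 0.2  0.9 -0.1] w 0.0166
[[0.04, -0.19], [-0.08, -0.37], [-0.19, -0.56], [-0.28, -0.75], [-0.36, -0.95], [-0.43, -1.16], [-0.48, -1.37], [-0.52, -1.59], [-0.54, -1.8], [-0.55, -2.02], [-0.54, -2.24]]
```

Request:
{"op": "carry_out", "data": {"moves": "0 0.05 -0.2 0;0 -0.05 -0.35 0;0 -0.15 -0.55 0;0 -0.25 -0.75 0;0 -0.3 -0.95 0;0 -0.35 -1.15 0;0 -0.4 -1.35 0;0 -0.45 -1.6 0;0 -0.45 -1.8 0;0 -0.45 -2 0;0 -0.45 -2.2 0;0 -0.45 -2.2 0"}}

```text
time: 8.1
eef_pos: [0.5772, 0.0631, 0.1702]
orientation: [-1.573, 0.001, -1.253]
wrist_force: [0.4, 0.6, -0.1]
grip_width: 0.0164
```

```bash
python3 -c "
from go import *
st()
print([units(bar(a),18.25).tolist()[1:3] for a in range(-5,-48,-4)])"
```

```text
t 8.1 p [0.5772 0.0631 0.1702] rpy [-1.573e+00  1.000e-03 -1.253e+00] F [ 0.4  0.6 -0.1] w 0.0164
[[-0.14, -0.01], [-0.11, -0.23], [-0.07, -0.44], [-0.02, -0.65], [0.06, -0.86], [0.14, -1.06], [0.24, -1.25], [0.35, -1.44], [0.48, -1.62], [0.61, -1.79], [0.76, -1.95]]
```

Request:
{"op": "carry_out", "data": {"moves": "0 -0.1 -0.2 0;0 -0.05 -0.45 0;0 0 -0.65 0;0 0.05 -0.85 0;0 0.15 -1.05 0;0 0.25 -1.25 0;0 0.35 -1.45 0;0 0.45 -1.6 0;0 0.6 -1.8 0;0 0.7 -1.9 0;0 0.75 -1.95 0;0 0.75 -1.95 0"}}

```text
time: 9.1
eef_pos: [0.5317, 0.0481, 0.1514]
orientation: [-1.572, 0.001, -1.253]
wrist_force: [-0.1, -0.1, 0.0]
grip_width: 0.0164
```

```bash
python3 -c "
from go import *
st();snap(6);crop('side',6,170,110,290,210,6,'pics/side6.png')";python3 wheel.py 6
```

```text
t 9.1 p [0.5317 0.0481 0.1514] rpy [-1.572e+00  1.000e-03 -1.253e+00] F [-0.1 -0.1  0. ] w 0.0164
top bar blob 31 px [252. 172.] x,y,z,r,a [-54.7, 12.8, -48.5, 72.5, -131.2]
top blue blob 23 px [240. 151.] x,y,z,r,a [-3.9, 33.8, 67.4, 67.5, -3.2]
side bar blob 69 px [196. 167.] x,y,z,r,a [55.9, -5.2, 59.1, 82.1, 44.1]
side bar blob 123 px [230. 169.] x,y,z,r,a [-45.7, 6.7, 62.2, 81.1, -37.8]
side bar blob 25 px [239. 174.] x,y,z,r,a [-68.0, 7.6, 50.8, 85.4, -53.5]
side bar blob 22 px [235. 200.] x,y,z,r,a [-55.3, 15.7, -49.3, 73.1, -131.5]
side blue blob 63 px [212. 178.] x,y,z,r,a [4.9, 38.8, 57.3, 57.3, 5.9]
```

View pics/side6.png

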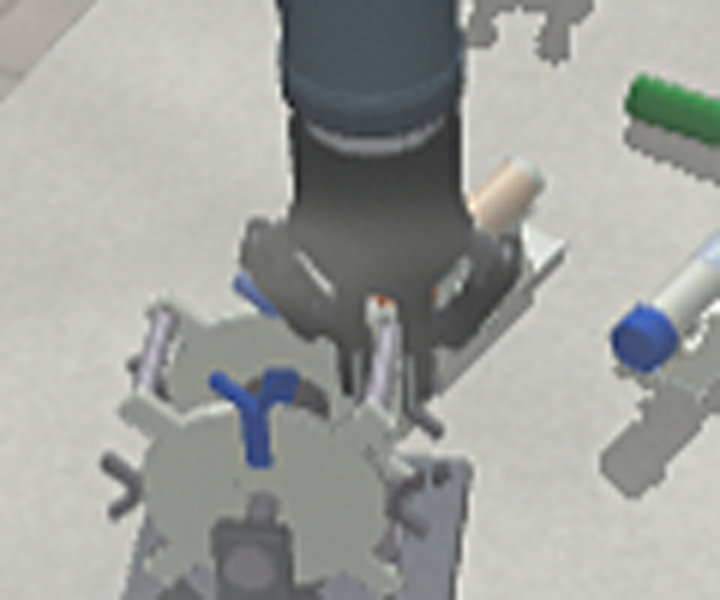

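The blue fork stands near the top (px 255,420). I'll open, rise, and measure it with a clear view.

Request:
{"op": "carry_out", "data": {"moves": "0 0 0 0;0 0 0 0;0 0 0 0;0 -1 0 0;0 -2.2 0 0;0 -3.4 0 0;0 -4.4 0 0;0 -5 -3 0;0 -5 -5 0;0 -5 -5 0;0 -5 -5 0", "claw": 0.1}}

```text
time: 10.12
eef_pos: [0.4077, 0.0088, 0.2773]
orientation: [-1.574, 0.0, -1.254]
wrist_force: [-0.4, 0.8, -0.2]
grip_width: 0.038
```

```bash
python3 -c "
from go import *
st();snap(7);crop('side',7,170,110,290,210,6,'pics/side7.png');crop('top',7,205,110,325,210,6,'pics/top7.png')";python3 wheel.py 7
```

```text
t 10.12 p [0.4077 0.0088 0.2773] rpy [-1.574  0.    -1.254] F [-0.4  0.8 -0.2] w 0.038
top bar blob 75 px [245. 128.] x,y,z,r,a [56.4, -0.2, 59.5, 83.4, 44.0]
top bar blob 62 px [246. 138.] x,y,z,r,a [55.6, -1.4, -50.2, 75.3, 131.9]
top blue blob 35 px [261. 140.] x,y,z,r,a [6.6, -33.8, 72.0, 73.5, 5.7]
top blue blob 100 px [244. 149.] x,y,z,r,a [3.1, 20.5, 27.0, 27.2, 5.4]
top blue blob 3 px [258. 144.] x,y,z,r,a [8.2, -25.6, 26.1, 27.7, 19.4]
side bar blob 75 px [196. 167.] x,y,z,r,a [56.5, -6.8, 59.6, 82.4, 44.3]
side bar blob 61 px [234. 169.] x,y,z,r,a [-52.5, -1.3, 61.0, 80.8, -40.2]
side bar blob 22 px [235. 200.] x,y,z,r,a [-55.0, 15.1, -49.8, 73.4, -131.6]
side blue blob 43 px [212. 175.] x,y,z,r,a [2.7, 37.6, 70.4, 71.2, 2.5]
side blue blob 10 px [212. 184.] x,y,z,r,a [6.5, 40.1, 34.3, 35.2, 8.8]
```

View pics/side7.png

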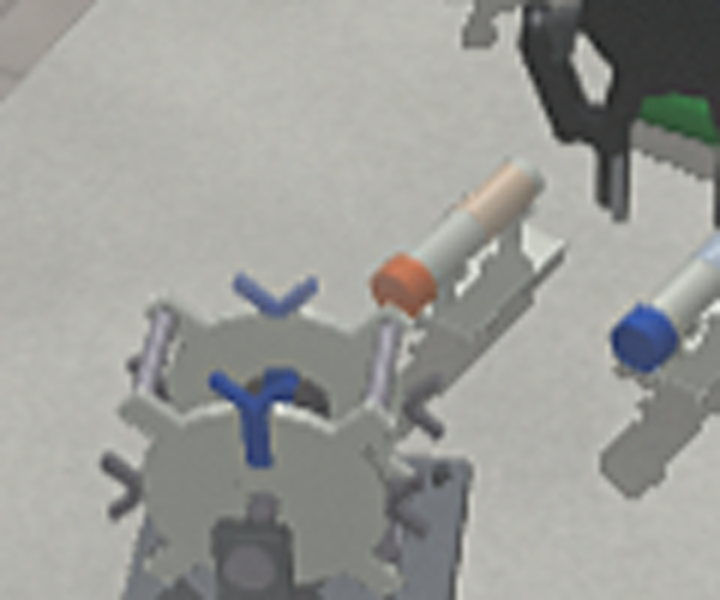

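View pics/top7.png

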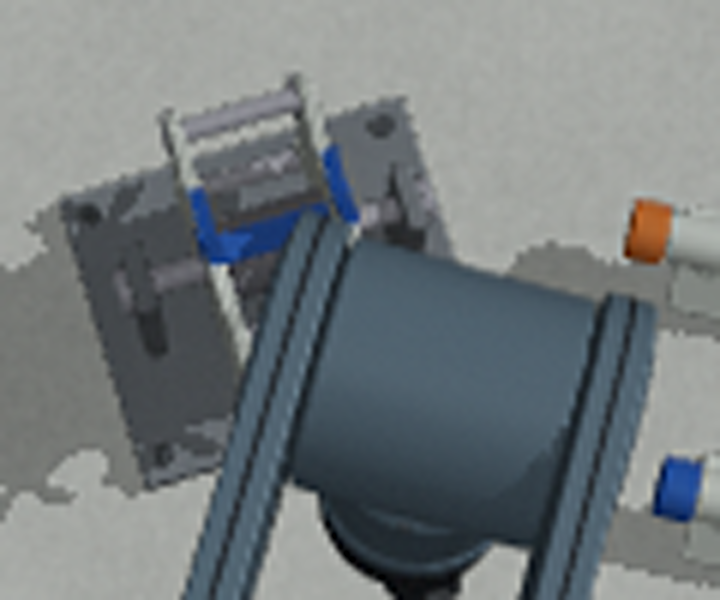

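Bars at +46.2° and −43.4° put the wheel about 1° off upright, well within 7°. The cradle centre comes out about 3 mm along +x' of my axle estimate. Next is the tube: I'll cross-check its pose in the side view.

Run:
```python
from go import *
for n,i in(("side",0),("side",7),("top",0)):
    c=load(n,i);P=cloud(c)
    m=(np.hypot(P[...,0]-.459,P[...,1]+.214)<.085)&(P[...,2]>.05)&(P[...,2]<.07)
    k,l,stt,ce=cv2.connectedComponentsWithStats(m.astype(np.uint8));j=1+np.argmax(stt[1:,4]);Q=P[l==j]
    hs=cv2.cvtColor(c["color"],cv2.COLOR_RGB2HSV)[l==j]
    cap=hs[:,1]>130
    Q=Q.astype(np.float32);B=Q[~cap];T=B[B[:,2]>.055]
    d=cv2.fitLine(T[:,:2],cv2.DIST_HUBER,0,.01,.01).ravel();d[:2]*=np.sign(d[1])
    # 3D sphere of circle: offset perpendicular
    nrm=np.array([-d[1],d[0]])
    s=Q[:,:2]@d[:2];w=B[:,:2]@nrm
    # circle fit in (w,z)
    A=np.c_[2*w,2*B[:,2],np.ones(len(w))];sol=np.linalg.lstsq(A,w**2+B[:,2]**2,rcond=None)[0]
    rad=np.sqrt(sol[2]+sol[0]**2+sol[1]**2)
    lo,hi=np.percentile(s,[.3,99.7]);mid=lo+.056
    print(n,i,len(Q),"ang",np.degrees(np.arctan2(d[1],d[0])),"ends",lo,hi,hi-lo,"circle w,z,r",sol[0],sol[1],rad,"centre",d[:2]*mid+nrm*sol[0], "linecentre",d[:2]*mid+nrm*np.median(T[:,:2]@nrm))
bl=C+ex*.003;print(units([.459,-.214,.13],-12.6),units([.459,-.214,.026],-12.6))
```

```text
side 0 229 ang 78.03603 ends -0.17006118959188463 -0.033850665181875225 0.13621052441000941 circle w,z,r -0.4922248352098257 0.05171796499197867 0.00977828958915387 centre [ 0.45788833 -0.21362001] linecentre [ 0.45732504 -0.21350065]
side 7 226 ang 76.614586 ends -0.1572668693959713 -0.020990094775334017 0.13627677462063728 circle w,z,r -0.4946317149643638 0.05085084729295225 0.01029695975522232 centre [ 0.45775165 -0.2130233 ] linecentre [ 0.45714927 -0.21287995]
top 0 332 ang 77.64316 ends -0.16489156079292297 -0.03440391719341278 0.1304876435995102 circle w,z,r -0.49419905371691575 0.054008382607287325 0.008951887335363817 centre [ 0.45944757 -0.21212734] linecentre [ 0.45932956 -0.21210148]
[ 9.05  5.91 -1.02  6.14] [ 9.05 10.07 -1.02  6.14]
```

Request:
{"op": "carry_out", "data": {"moves": "9.05 3 -1 6.1;9.05 3 -1 6.1;9.05 4.5 -1 6.1;9.05 5.9 -1 6.1;9.05 5.9 -1 6.1;9.05 5.9 -1 6.1;9.05 5.9 -1 6.1;9.05 5.9 -1 6.1;9.05 5.9 -1 6.1;9.05 5.9 -1 6.1;9.05 5.9 -1 6.1", "claw": -0.3}}

```text
time: 11.13
eef_pos: [0.4614, -0.2129, 0.1303]
orientation: [-1.57, -0.0, -1.784]
wrist_force: [-0.1, 0.1, 1.1]
grip_width: 0.0555
```

```bash
python3 -c "
from go import *
st();snap(8);crop('side',8,200,90,320,190,6,'pics/side8.png')
print(units([.4585,-.213,.026],-12.6))"
```

```text
t 11.13 p [ 0.4614 -0.2129  0.1303] rpy [-1.57  -0.    -1.784] F [-0.1  0.1  1.1] w 0.0555
[ 0.03  4.19 -0.11  0.08]
```

View pics/side8.png

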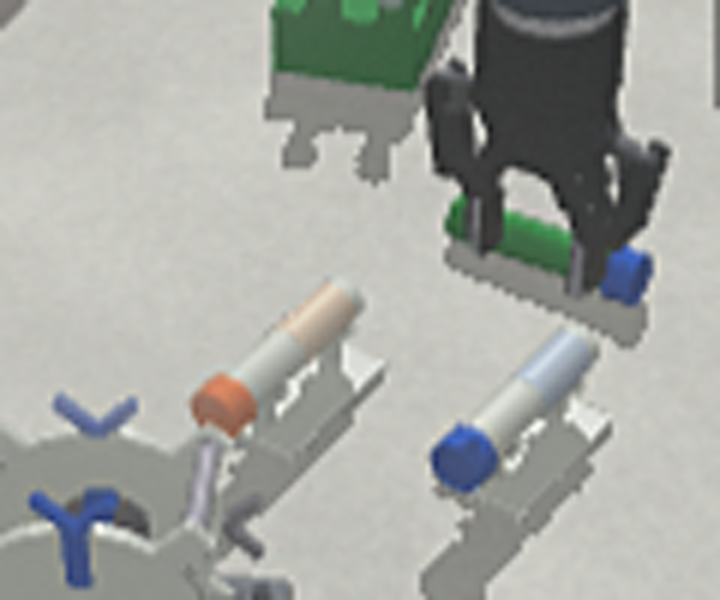

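The open gripper hangs above the pale blue-capped tube (cap px 463,458); the fingertips at (485,240) and (585,280) straddle its axis. Descending.

Request:
{"op": "carry_out", "data": {"moves": "0 0.9 -0.1 0.1;0 1.8 -0.1 0.1;0 2.6 -0.1 0.1;0 3.3 -0.1 0.1;0 3.8 -0.1 0.1;0 4.15 -0.1 0.1;0 4.15 -0.1 0.1;0 4.15 -0.1 0.1"}}

```text
time: 11.9
eef_pos: [0.4585, -0.2128, 0.0262]
orientation: [-1.57, -0.0, -1.794]
wrist_force: [-0.3, -0.4, 0.5]
grip_width: 0.0554
```

```bash
python3 -c "
from go import *
st();snap(9);crop('side',9,200,90,320,190,6,'pics/side9.png')
print(units([.4585,-.213,.026],-12.6))"
```

```text
t 11.9 p [ 0.4585 -0.2128  0.0262] rpy [-1.57  -0.    -1.794] F [-0.3 -0.4  0.5] w 0.0554
[-0.01  0.03 -0.02 -0.04]
```

View pics/side9.png

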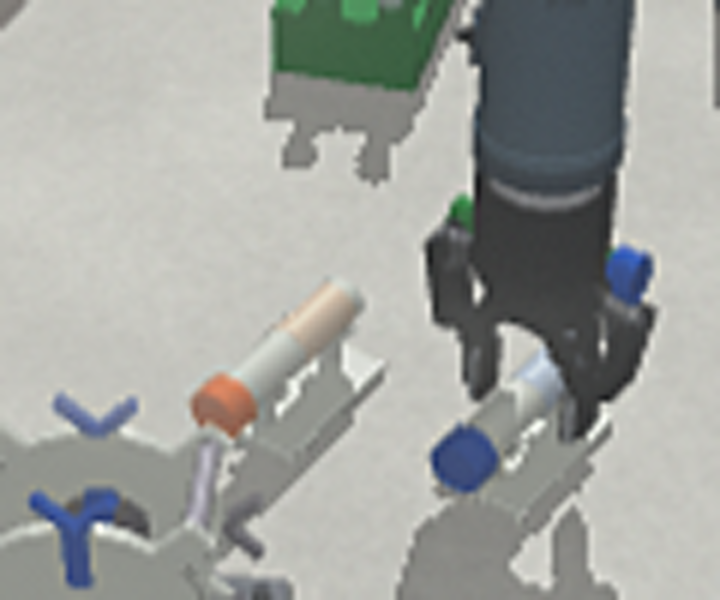

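The fingers straddle the tube's middle (px 520,390). Grip.

Request:
{"op": "carry_out", "data": {"moves": "0 0 0 0;0 0 0 0;0 0 0 0;0 0 0 0;0 0 0 0;0 0 0 0;0 0 0 0;0 0 0 0", "claw": 1}}

```text
time: 12.67
eef_pos: [0.4587, -0.2134, 0.0267]
orientation: [-1.569, -0.001, -1.794]
wrist_force: [-1.2, 0.7, 5.7]
grip_width: 0.0264
```

Request:
{"op": "carry_out", "data": {"moves": "0 -0.3 0 0;0 -0.7 0 0;0 -1.2 0 0;0 -2 0 0;0 -3 0 0;0 -4 0 0;0 -5 0 0;0 -6 0 0;0 -7 0 0;0 -8 0 0;0 -9 0 0;0 -9.2 0 0"}}

```text
time: 13.67
eef_pos: [0.4597, -0.2141, 0.2612]
orientation: [-1.563, -0.004, -1.794]
wrist_force: [0.4, -0.5, 1.5]
grip_width: 0.0264
```

```bash
python3 -c "
from go import *
st();snap(10);crop('side',10,160,50,320,170,5,'pics/side10.png')
print(units(C+ex*.003+[0,0,.082-.019+.06],18.25))"
```

```text
t 13.67 p [ 0.4597 -0.2141  0.2612] rpy [-1.563 -0.004 -1.794] F [ 0.4 -0.5  1.5] w 0.0264
[-12.06   0.79   2.47  -6.21]
```

View pics/side10.png

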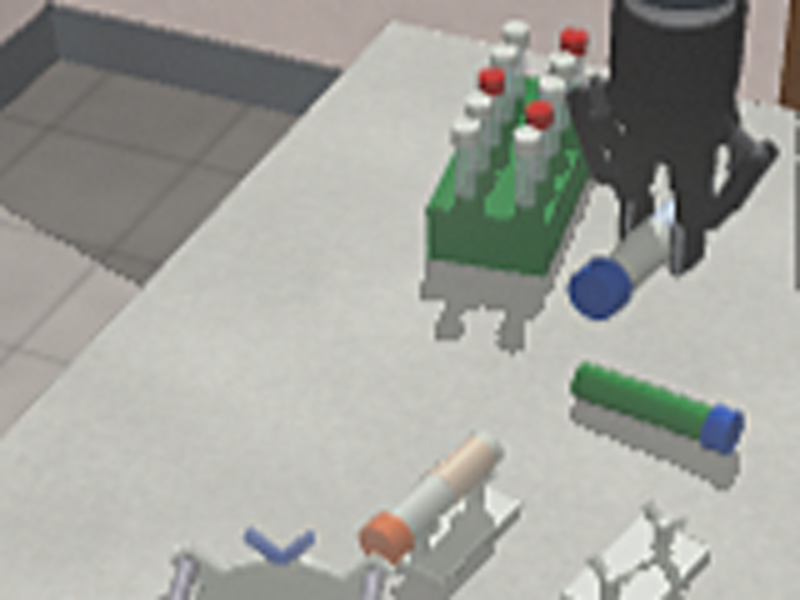

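The tube is held (opening 26.4 mm), and the empty rest is visible at (640,570). Carrying it above the cradle with the yaw aligned to the axle.

Request:
{"op": "carry_out", "data": {"moves": "-1.2 0 0.2 -1.2;-2.4 0 0.5 -2.4;-3.6 0 0.7 -3.6;-4.8 0 1 -4.8;-6 0 1.2 -6;-7.2 0 1.5 -6.2;-8.4 0 1.7 -6.2;-9.6 0 2 -6.2;-10.8 0 2.2 -6.2;-11.6 0 2.4 -6.2;-12 0 2.45 -6.2;-12 0 2.45 -6.2"}}

```text
time: 14.77
eef_pos: [0.5839, 0.0679, 0.2539]
orientation: [-1.573, 0.002, -1.25]
wrist_force: [0.0, -0.6, -0.5]
grip_width: 0.0264
```

Request:
{"op": "carry_out", "data": {"moves": "0 0 0 0;0 0 0 0;0 0 0 0"}}

```text
time: 15.02
eef_pos: [0.5839, 0.0646, 0.2555]
orientation: [-1.571, -0.0, -1.255]
wrist_force: [0.3, -0.9, -0.3]
grip_width: 0.026
```

```bash
cat > tube.py <<'E'
from go import *
import sys
i=sys.argv[1]
st()
snap(i)
crop('side',i,150,70,310,190,5,f'pics/side{i}.png');crop('top',i,190,90,350,210,5,f'pics/top{i}.png')
s=manip.get_state();G=s["eef_pos"]+[0,0,.019]
for n in("side","top"):
    c=load(n,i);P=cloud(c);D=(P-G)*1000;x=D@ex;y=D@ey;z=D[...,2]
    hs=cv2.cvtColor(c["color"],cv2.COLOR_RGB2HSV)
    cap=(hs[...,0]>100)&(hs[...,0]<130)&(hs[...,1]>130)&(hs[...,2]>40)&(abs(x)<30)&(abs(y)>45)&(abs(y)<90)&(abs(z)<30)
    body=(hs[...,1]<70)&(hs[...,2]>110)&(abs(x)<22)&(abs(y)>14)&(abs(y)<75)&(abs(z)<22)
    for nm,m in(("cap",cap),("body+",body&(y>0)),("body-",body&(y<0))):
        if m.sum()>5: print(n,nm,m.sum(),"x',y',z rel grasp",[np.percentile(t[m],[5,50,95]).round(1).tolist() for t in(x,y,z)])
E
python3 tube.py 11; python3 -c "
from go import *
print(units(C+ex*.003+[0,0,.082-.019],18.25))"
```

```text
t 15.02 p [0.5839 0.0646 0.2555] rpy [-1.571 -0.    -1.255] F [ 0.3 -0.9 -0.3] w 0.026
side body+ 170 x',y',z rel grasp [[-14.3, -3.7, 11.3], [18.0, 46.4, 73.4], [1.3, 11.8, 16.2]]
side body- 35 x',y',z rel grasp [[-3.9, 5.4, 12.8], [-42.8, -24.6, -14.6], [5.9, 11.7, 14.6]]
top cap 64 x',y',z rel grasp [[-16.8, -8.1, 8.5], [57.5, 64.4, 73.4], [3.1, 13.4, 19.2]]
top body+ 129 x',y',z rel grasp [[-12.7, -4.1, 9.0], [18.2, 36.4, 53.4], [4.1, 11.5, 16.6]]
top body- 51 x',y',z rel grasp [[-13.2, -7.1, 8.1], [-49.4, -40.5, -27.8], [4.0, 10.9, 17.1]]
[-0.06  3.11  0.09 -0.03]
```

View pics/side11.png

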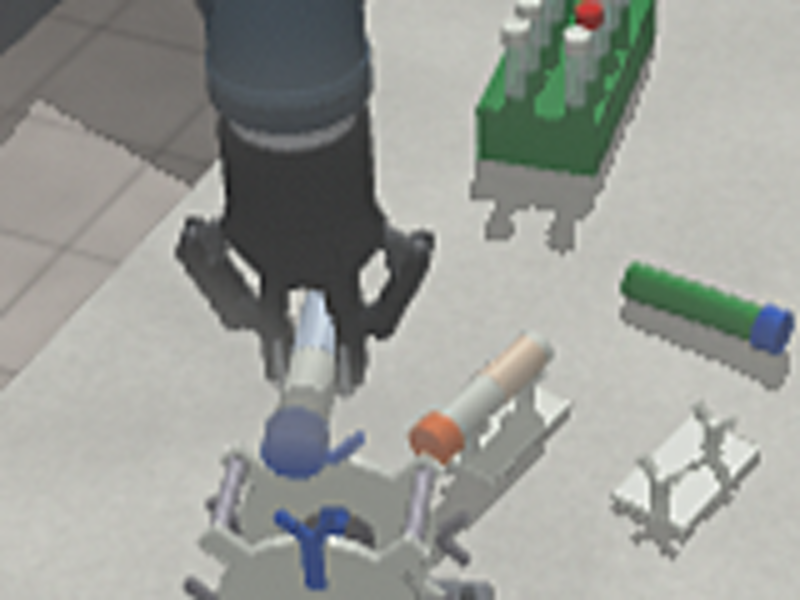

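View pics/top11.png

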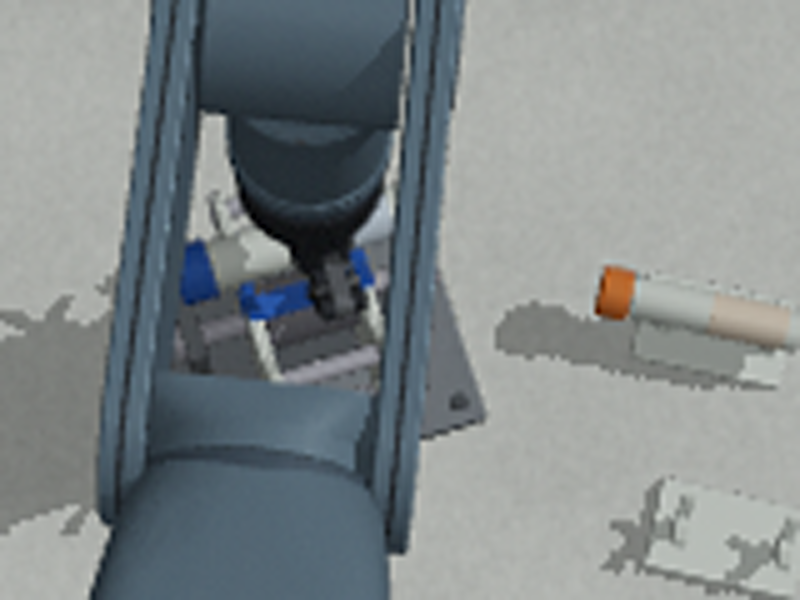

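The tube is level (same height each side) and centred on the grasp, with the cap to +y'. I'll lower it slowly, checking force.

Request:
{"op": "carry_out", "data": {"moves": "-0.05 0.4 0.1 0;-0.05 0.8 0.1 0;-0.05 1.2 0.1 0;-0.05 1.6 0.1 0;-0.05 2 0.1 0;-0.05 2.3 0.1 0;-0.05 2.5 0.1 0;-0.05 2.6 0.1 0;-0.05 2.6 0.1 0;-0.05 2.6 0.1 0;-0.05 2.6 0.1 0"}}

```text
time: 16.03
eef_pos: [0.5868, 0.0679, 0.1913]
orientation: [-1.57, -0.0, -1.253]
wrist_force: [0.4, 0.6, -0.4]
grip_width: 0.0263
```

```bash
python3 tube.py 12; python3 -c "
from go import *
print(units(C+ex*.003+[0,0,.082-.019],18.25))"
```

```text
t 16.03 p [0.5868 0.0679 0.1913] rpy [-1.57  -0.    -1.253] F [ 0.4  0.6 -0.4] w 0.0263
side cap 50 x',y',z rel grasp [[-12.6, 1.3, 13.0], [62.9, 76.1, 78.4], [-12.4, 6.9, 17.2]]
side body+ 105 x',y',z rel grasp [[-13.1, -3.4, 10.5], [15.9, 33.5, 53.6], [3.3, 11.3, 16.0]]
side body- 31 x',y',z rel grasp [[-4.3, 5.2, 13.0], [-40.3, -25.8, -14.9], [6.8, 12.6, 16.1]]
top cap 58 x',y',z rel grasp [[-16.4, -7.2, 8.7], [57.5, 64.3, 73.7], [2.3, 13.3, 17.8]]
top body+ 114 x',y',z rel grasp [[-12.8, -4.4, 9.2], [18.4, 36.8, 53.5], [4.5, 11.2, 17.5]]
top body- 44 x',y',z rel grasp [[-12.9, -6.8, 7.9], [-49.7, -41.1, -27.3], [2.9, 10.1, 15.2]]
[ 0.03  0.53 -0.05 -0.01]
```

View pics/side12.png

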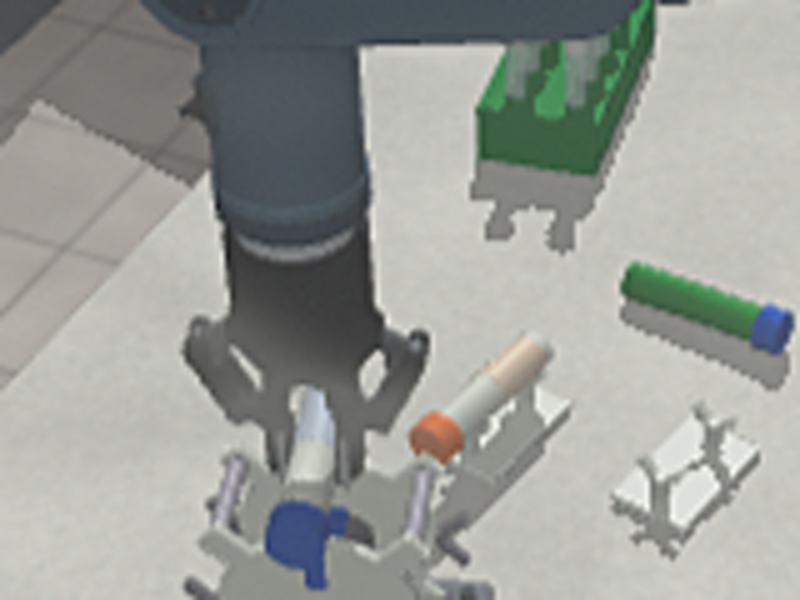

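Request:
{"op": "carry_out", "data": {"moves": "0 0.1 0 0;0 0.2 0 0;0 0.3 0 0;0 0.35 0 0;0 0.35 0 0;0 0.35 0 0"}}

```text
time: 16.63
eef_pos: [0.5863, 0.068, 0.1818]
orientation: [-1.571, 0.0, -1.253]
wrist_force: [-0.2, 0.7, -1.1]
grip_width: 0.0265
```

Request:
{"op": "carry_out", "data": {"moves": "0 0.03 0 0;0 0.06 0 0;0 0.08 0 0;0 0.08 0 0;0 0.08 0 0"}}

```text
time: 17.05
eef_pos: [0.5864, 0.068, 0.1799]
orientation: [-1.571, 0.0, -1.253]
wrist_force: [0.1, -0.8, 0.1]
grip_width: 0.0262
```

```bash
python3 tube.py 13; python3 wheel.py 13 | grep bar; python3 -c "
from go import *
print(units(C+ex*.003+[0,0,.082-.019],18.25))"
```

```text
t 17.05 p [0.5864 0.068  0.1799] rpy [-1.571  0.    -1.253] F [ 0.1 -0.8  0.1] w 0.0262
side cap 54 x',y',z rel grasp [[-14.0, -2.1, 12.6], [62.2, 75.7, 78.2], [-13.0, 8.0, 17.1]]
side body+ 102 x',y',z rel grasp [[-12.9, -3.1, 10.9], [15.8, 36.5, 53.5], [3.1, 11.4, 15.0]]
side body- 32 x',y',z rel grasp [[-3.9, 5.4, 15.6], [-41.7, -25.8, -15.0], [-0.1, 11.3, 14.3]]
top cap 56 x',y',z rel grasp [[-16.0, -6.8, 9.3], [57.3, 64.4, 72.7], [3.9, 13.2, 19.2]]
top body+ 115 x',y',z rel grasp [[-12.6, -4.7, 9.6], [18.3, 36.8, 53.6], [1.4, 10.9, 15.5]]
top body- 43 x',y',z rel grasp [[-12.5, -6.5, 7.6], [-49.3, -40.4, -26.9], [2.1, 8.4, 15.5]]
top bar blob 9 px [245. 149.] x,y,z,r,a [-8.6, 20.1, 86.8, 87.0, -5.4]
top bar blob 52 px [258. 162.] x,y,z,r,a [-52.1, -7.7, 61.5, 81.6, -39.8]
side bar blob 95 px [198. 167.] x,y,z,r,a [54.6, -0.7, 60.1, 82.4, 43.6]
side bar blob 41 px [219. 166.] x,y,z,r,a [-13.5, 10.9, 83.7, 85.3, -9.5]
side bar blob 60 px [233. 169.] x,y,z,r,a [-51.9, -0.3, 60.9, 80.7, -40.3]
side bar blob 22 px [235. 200.] x,y,z,r,a [-55.2, 17.3, -49.2, 73.4, -131.9]
[ 0.03  0.08 -0.03 -0.01]
```

View pics/side13.png

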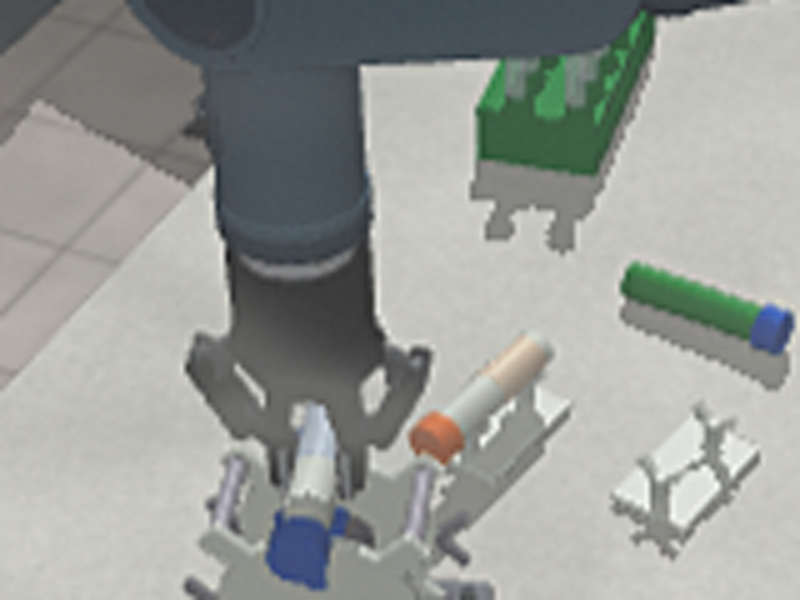

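Request:
{"op": "carry_out", "data": {"moves": "0 0.04 0 0;0 0.06 0 0;0 0.06 0 0;0 0.06 0 0"}}

```text
time: 17.48
eef_pos: [0.5867, 0.068, 0.1791]
orientation: [-1.57, -0.0, -1.253]
wrist_force: [-1.5, -0.1, 4.8]
grip_width: 0.0266
```

Request:
{"op": "carry_out", "data": {"moves": "0 0.04 0 0;0 0.06 0 0;0 0.06 0 0;0 0.06 0 0"}}

```text
time: 17.82
eef_pos: [0.5873, 0.0681, 0.1785]
orientation: [-1.568, -0.001, -1.253]
wrist_force: [-1.2, 0.7, 8.8]
grip_width: 0.0266
```

Contact is confirmed: 4.8 N rising to 8.8 N upward at the expected seat height. I'll ease off slightly, open, and rise.

Request:
{"op": "carry_out", "data": {"moves": "0 -0.05 0 0;0 -0.05 0 0;0 -0.05 0 0"}}

```text
time: 18.07
eef_pos: [0.5869, 0.068, 0.1786]
orientation: [-1.569, -0.0, -1.253]
wrist_force: [0.4, -0.2, 4.8]
grip_width: 0.0266
```

Request:
{"op": "carry_out", "data": {"moves": "0 0 0 0;0 0 0 0;0 0 0 0;0 0 0 0;0 0 0 0;0 0 0 0", "claw": -0.1}}

```text
time: 18.57
eef_pos: [0.5862, 0.0679, 0.1779]
orientation: [-1.571, 0.0, -1.253]
wrist_force: [0.1, 0.6, -0.2]
grip_width: 0.0467
```

```bash
python3 tube.py 14;python3 wheel.py 14 | grep bar
```

```text
t 18.57 p [0.5862 0.0679 0.1779] rpy [-1.571  0.    -1.253] F [ 0.1  0.6 -0.2] w 0.0467
side cap 67 x',y',z rel grasp [[-10.6, 0.7, 14.0], [61.6, 75.5, 78.8], [-11.0, 9.7, 18.3]]
side body+ 107 x',y',z rel grasp [[-12.3, -2.3, 12.3], [16.6, 35.7, 58.3], [3.7, 11.9, 16.9]]
side body- 53 x',y',z rel grasp [[-12.6, 0.7, 13.6], [-35.6, -25.0, -16.1], [-16.6, 11.5, 15.3]]
top cap 56 x',y',z rel grasp [[-15.0, -6.9, 9.5], [57.4, 63.9, 72.7], [5.6, 14.6, 21.1]]
top body+ 110 x',y',z rel grasp [[-11.5, -3.6, 10.3], [18.1, 36.6, 53.2], [4.4, 11.6, 17.3]]
top body- 43 x',y',z rel grasp [[-16.3, -6.7, 7.8], [-50.0, -40.7, -29.8], [-16.4, 9.6, 16.9]]
top bar blob 12 px [244. 148.] x,y,z,r,a [-7.4, 20.7, 86.4, 86.7, -4.9]
top bar blob 57 px [258. 162.] x,y,z,r,a [-51.1, -6.4, 61.1, 79.7, -39.1]
side bar blob 36 px [217. 162.] x,y,z,r,a [-7.2, -0.1, 88.4, 88.8, -4.6]
side bar blob 87 px [198. 167.] x,y,z,r,a [55.3, 4.2, 60.0, 82.6, 43.6]
side bar blob 68 px [233. 169.] x,y,z,r,a [-51.6, -2.6, 61.7, 80.9, -39.4]
side bar blob 22 px [223. 166.] x,y,z,r,a [-25.3, 9.0, 80.6, 84.2, -18.2]
side bar blob 21 px [235. 200.] x,y,z,r,a [-55.0, 16.2, -47.7, 72.9, -130.4]
```

View pics/side14.png

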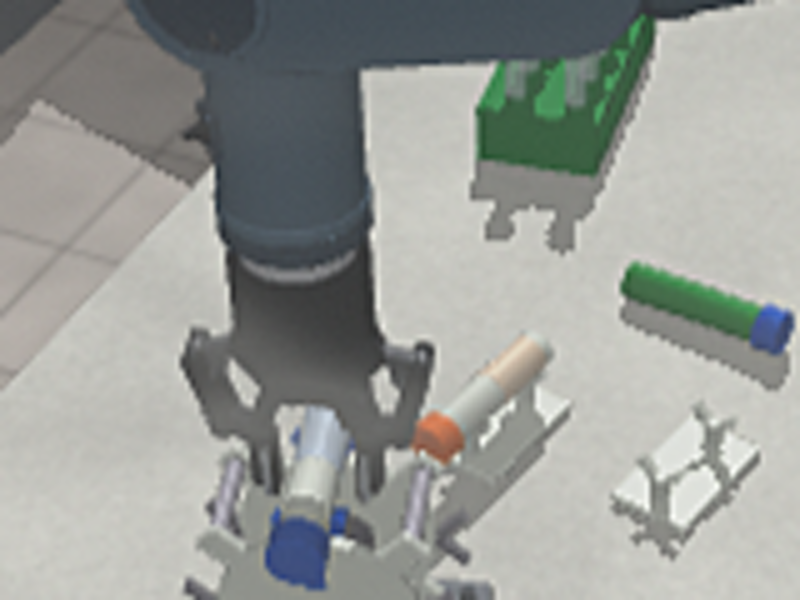

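The tube is resting in both blue forks (near fork under the cap at px 300,545, far fork at 325,440), and the fingers stand clear on each side. Rising and backing away.

Request:
{"op": "carry_out", "data": {"moves": "0 -0.4 0 0;0 -0.9 0 0;0 -1.5 0 0;0 -2.2 0 0;0 -3 0 0;0 -4 0 0;0 -4.5 -1 0;0 -4.5 -2.5 0;0 -4.5 -4 0;0 -4.5 -5.5 0;0 -4.5 -7 0;0 -4.5 -7 0"}}

```text
time: 19.67
eef_pos: [0.4142, 0.0129, 0.2912]
orientation: [-1.574, 0.0, -1.254]
wrist_force: [-0.6, 0.0, 0.1]
grip_width: 0.0472
```

Request:
{"op": "carry_out", "data": {"moves": "3 0 0 0;5 0 0 0;5 0 0 0;5 0 0 0;5 0 0 0;5 0 0 0"}}

```text
time: 20.17
eef_pos: [0.4591, -0.1053, 0.2909]
orientation: [-1.571, 0.001, -1.254]
wrist_force: [-0.1, 1.2, -0.1]
grip_width: 0.0468
```

```bash
python3 - <<'E'
from go import *
st();snap(15)
crop('side',15,150,90,310,210,5,'pics/side15.png');crop('top',15,190,90,350,210,5,'pics/top15.png')
# end-position of tube: body+cap in stand frame
for n in("side","top"):
    c=load(n,15);P=cloud(c);D=(P-C)*1000;x=D@ex;y=D@ey;z=D[...,2]
    m=(abs(x)<25)&(abs(y)<90)&(z>84)&(z<115);Q=np.c_[x[m],y[m],z[m]].astype(np.float32)
    t=Q[Q[:,2]>np.percentile(Q[:,2],30)]
    d=cv2.fitLine(Q,cv2.DIST_HUBER,0,.01,.01).ravel()
    print(n,len(Q),"y range",np.percentile(y[m],[1,99]).round(1),"z 95%",np.percentile(z[m],95),"x 2..98",np.percentile(x[m],[2,98]).round(1),"dir",d[:3].round(3))
    c0=load(n,0)
# orange + jar compare
a,b=load("side",0)["color"].astype(int),load("side",15)["color"].astype(int)
for nm,(u0,v0,u1,v1) in dict(orange=(228,135,265,168),jar=(222,280,260,330)).items(): print(nm,"side diff px",(abs(a-b).max(-1)[v0:v1,u0:u1]>40).sum())
E
python3 wheel.py 15
```

```text
t 20.17 p [ 0.4591 -0.1053  0.2909] rpy [-1.571e+00  1.000e-03 -1.254e+00] F [-0.1  1.2 -0.1] w 0.0468
side 349 y range [-51.1  78.9] z 95% 98.88324148698554 x 2..98 [-9.9 17.5] dir [0.006 1.    0.003]
top 434 y range [-54.1  75.1] z 95% 100.059041772414 x 2..98 [-10.1  17.1] dir [-0.013  1.     0.008]
orange side diff px 24
jar side diff px 426
top bar blob 77 px [245. 128.] x,y,z,r,a [57.8, -0.6, 59.1, 83.1, 44.4]
top bar blob 43 px [246. 138.] x,y,z,r,a [56.6, 1.5, -49.4, 76.9, 130.5]
top bar blob 40 px [251. 146.] x,y,z,r,a [-7.6, 0.4, 87.6, 88.0, -5.0]
top bar blob 78 px [256. 163.] x,y,z,r,a [-51.9, 0.4, 62.3, 80.9, -39.5]
top bar blob 64 px [256. 171.] x,y,z,r,a [-55.1, -1.8, -48.1, 73.4, -130.9]
top blue blob 4 px [262. 146.] x,y,z,r,a [-12.5, -32.7, 78.6, 79.6, -9.0]
top blue blob 59 px [250. 150.] x,y,z,r,a [-1.9, 3.5, 25.0, 25.1, -4.2]
side bar blob 30 px [217. 162.] x,y,z,r,a [-7.1, -0.2, 87.6, 88.0, -4.6]
side bar blob 67 px [196. 168.] x,y,z,r,a [57.7, -2.2, 58.7, 83.0, 44.6]
side bar blob 9 px [208. 165.] x,y,z,r,a [17.0, 13.6, 89.5, 90.9, 10.7]
side bar blob 58 px [233. 170.] x,y,z,r,a [-51.9, 0.7, 61.8, 81.2, -39.3]
side bar blob 22 px [235. 200.] x,y,z,r,a [-55.7, 16.3, -47.6, 71.7, -130.2]
side blue blob 11 px [217. 174.] x,y,z,r,a [-11.6, 36.2, 75.2, 76.5, -8.6]
```

View pics/side15.png

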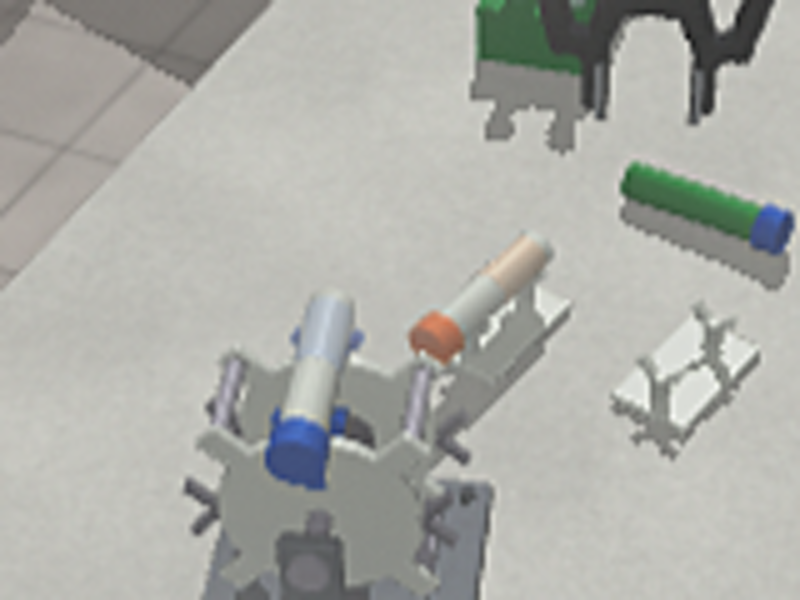

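View pics/top15.png

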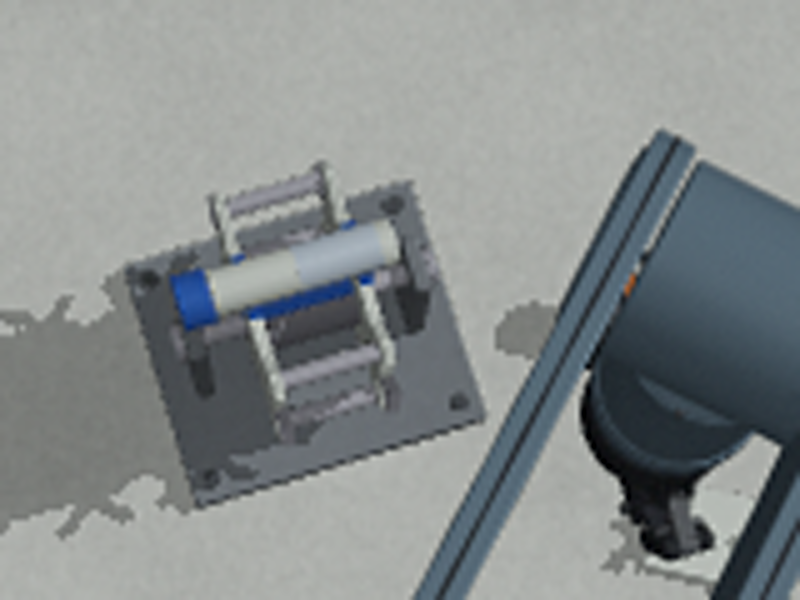

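The tube lies level in the blue cradle: its direction is within 0.013 rad of the axle and its centre is about 1 mm off. The wheel is about 1.6° from upright. The jar patch differs by 426 px, so I'll check that before handing in.

Run:
```python
from go import *
im=[load("side",i)["color"][265:345,195:285,::-1] for i in(0,15)]
cv2.imwrite("pics/jar.png",cv2.resize(np.hstack(im),None,fx=4,fy=4,interpolation=cv2.INTER_CUBIC))
for i in(0,15):
    for n,(u0,v0,u1,v1) in dict(side=(205,265,280,345)).items():
        c=load(n,i);h=cv2.cvtColor(c["color"],cv2.COLOR_RGB2HSV)[v0:v1,u0:u1];m=(h[...,0]<18)&(h[...,1]>110)
        v,u=np.nonzero(m);print(i,"jar amber",m.sum(),u.mean()+u0,v.mean()+v0)
        P=cloud(c);q=(P[...,2]>.075)&(P[...,2]<.095)&(np.arange(512)[None]>205)&(np.arange(512)[None]<280)&(np.arange(384)[:,None]>270)&(np.arange(384)[:,None]<340)
        print("  lid",q.sum(),P[q].mean(0).round(4))
        H=cv2.cvtColor(c["color"],cv2.COLOR_RGB2HSV);o=(H[...,0]<14)&(H[...,1]>120);o[:, :225]=0;o[:,270:]=0;o[:130]=0;o[175:]=0
        v,u=np.nonzero(o);print("  orange cap",o.sum(),u.mean(),v.mean())
```

```text
0 jar amber 3 252.0 300.0
  lid 413 [0.3691 0.36   0.085 ]
  orange cap 22 237.4090909090909 154.95454545454547
15 jar amber 15 243.2 310.6
  lid 413 [0.3691 0.3599 0.0848]
  orange cap 20 237.75 155.0
```

View pics/jar.png

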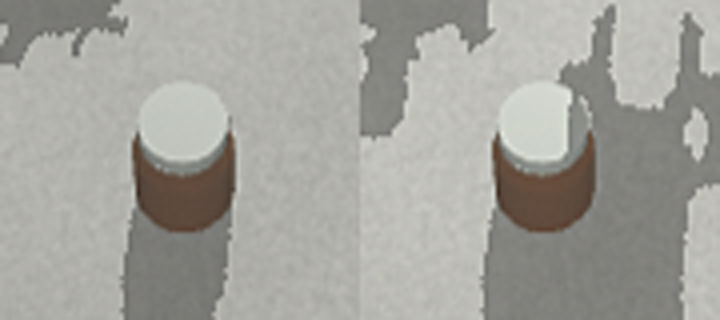

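The jar hasn't moved: its lid centre is the same to 0.1 mm, and the pixel difference was the arm's shadow. The orange cap is unchanged too. Handing in.

```bash
python3 -c "
from go import *
st();print(manip.finish_job())"
```

```text
t 20.27 p [ 0.4589 -0.1044  0.291 ] rpy [-1.571  0.    -1.252] F [ 0.   0.5 -0. ] w 0.0472
the job is handed in; nothing more can be done
None
```

I turned the wheel about 146° with two caged-bar drags until the blue cradle stood at the top. I then picked up the pale blue-capped tube, lowered it into the forks until the wrist read about 9 N, released it and backed away. The job was handed in at 20.3 s, and the handover reported no verdict.

The last checks before handing in showed:
- **Wheel:** about 1.6° from upright.
- **Tube:** level, with its axis within about 0.013 rad of the axle and its centre about 1 mm from the cradle centre.
- **Orange tube and jar:** not moved. The jar's picture patch first looked changed (426 px), but its lid position matched to 0.1 mm and the difference was the arm's shadow.
- **Disagreement:** the wheel bars suggested the axle sits about 2–3 mm along the stand's +x from where I had placed it from the base plate. I aimed the placement 3 mm that way.

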